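# Mount a detector carriage on a dovetail rail and clamp it

### The job

Slide the detector carriage onto the dovetail rail from the rail's open end and run it gently home against the end stop. Then tighten its side clamp knob clockwise by feel: past the free play until the clamp grips the rail firmly and stays firm when you let go, but do not force it. Leave the carriage clamped against the stop and the things round about undisturbed.

Things in the scene. Friction and masses are not known exactly. Their poses are not given: they have to be found in the camera images.
- rail: Aluminium dovetail rail fixed on the worktop, 200 mm long, base plate 64 mm wide, 10 mm thick. Origin: centre of its underside, at worktop height; x along the rail from the open end (x = -100 mm) to the stop, z up. Dovetail 44 mm wide from the flat top (z = 32 mm) to z = 28 mm, then 60 degree flanks to 32 mm at z = 18 mm. The first 14 mm at the open end taper: nose 9 mm narrower, top 3.5 mm lower.
- rail_mouth (a point): Middle of the open end of the rail, 100 mm before the rail's origin along its x, at the height of the dovetail's flat top (32 mm).
- end_stop: Dark steel block fixed on the closed end of the rail: 14 mm along the rail, 50 mm across, top 44 mm above the worktop. Origin: centre of its underside, 93 mm along the rail's x, 10 mm up; axes as the rail's. Its face towards the open end is 86 mm along the rail's x. Pressing it with over 30 N is rough handling.
- carriage: Loose aluminium carriage, 0.3 to 0.6 kg, 80 mm long (x), 72 mm wide (y), plate top at 27 mm, standing on two skirts. Origin: centre of its underside. It goes on the rail +x end first (its x along the rail's x); the knob then lies on the rail's +y side. Mounted, its origin is 13 mm above the rail's; home at the stop it is 46 mm along the rail's x.
- channel (a point): Point on the ceiling of the dovetail channel that runs along x through the carriage's underside, mid length, 19 mm above the carriage's origin; mounted, the ceiling lies on the rail's flat top. The channel is 47 mm wide at the ceiling and 35.5 mm at its narrowest: the carriage has 1.6 mm play sideways each way on the rail, and up to 2.7 mm upward when centred.
- head_grip (a point): Middle of the grey detector head that stands on the carriage's plate and serves to grip it: 30 mm along the carriage's x, 24 mm along its y, from 27 to 72 mm above the carriage's origin (this point at 50 mm, axes as the carriage's).
- knob_grip (a point): Middle of the clamp knob's black grip bar, on its upright axis: 46 mm along the carriage's y, 43 mm above its origin. Bar 12 mm thick along this point's x, 40 mm long along its y, 22 mm high (32 to 54 mm above the carriage's origin), over a lug (top 26 mm) that reaches 72 mm from the carriage's centre. At the start its y is turned 0.2 to 1.25 rad anticlockwise, from above, from the carriage's y.
- weight_200: Bystander: pale metal balance weight with a knob on top, 28 mm across, 48 mm high, beyond the rail. Origin under its centre.
- jar_2: Bystander: small white jar with grey lid, 49 mm across, 40 mm high, beyond the carriage, right of the rail. Origin under its centre.
- timer: Bystander: flat white timer, 56 x 66 x 16 mm, to the left beyond the stop end. Origin under its centre.
- petri_0: Bystander: clear petri dish, 88 mm across, 15 mm high, left of the rail on the robot's side. Origin under its centre.
- knob_base (a point): Foot of the knob on its axis, on the lug, 26 mm above the carriage's origin. Clockwise from above turns a hidden cam onto the rail; it stays where left. Free turning takes 0.1 Nm. The bite comes after 0.05 to 1.1 rad and must be felt: play and the bar's seat on its spindle are unknown. Then cam force grows about 150 N per rad, the moment 10 to 20 mNm per N. Over 12 N is firm, over 55 N forced.
- clamp_edge (a point): Where the hidden clamp cam meets the upright top edge of the rail: 22 mm along the carriage's y, 17 mm above its origin, fixed to the carriage. The cam draws the carriage to its +y side until its far flank bears on the rail. If a stiff grip on the knob holds it off, the clamp goes slack on letting go: shift the carriage to +y (a few N) before, or let go and tighten again.

How it is judged (in metres and radians):
On the way, in this order (a step that is already met when the one before it is completed fails the run):
1. the carriage is threaded on the rail from the open end, its whole length on the dovetail but still more than 10 mm short of the stop (x of carriage in the frame of rail between -0.06 and 0.036 m and y of carriage in the frame of rail between -0.004 and 0.004 m and z of carriage in the frame of rail between 0.01 and 0.018 m), for 0.05 s.
2. the carriage is home against the stop (within 2 mm) with the clamp still loose (x of carriage in the frame of rail above 0.044 m and z of carriage in the frame of rail between 0.01 and 0.018 m and contact force between clamp_spindle_c0 and rail below 5 N), for 0.2 s.
At the end, for the whole second after the job is handed in: The carriage sits on the dovetail within 2 mm of the stop, seated on the rail, in line with it and at rest, and the clamp cam presses the rail with more than 12 N (x of carriage in the frame of rail between 0.044 and 0.049 m and y of carriage in the frame of rail between -0.004 and 0.004 m and z of carriage in the frame of rail between 0.01 and 0.015 m and angle between the x axis of carriage and the x axis of rail, either way round below 0.06 rad and contact force between clamp_spindle_c0 and rail above 12 N and linear speed of carriage below 0.01 m/s); the robot touches nothing.
It fails at once if the carriage presses the end stop with more than 30 N (contact force between carriage and end_stop above 30 N).
It fails at once if the clamp is forced: the cam presses the rail with more than 55 N (contact force between clamp_spindle_c0 and rail above 55 N).
It fails at once if a bystander is shoved more than 20 mm (distance of any of weight_200, jar_2, timer, petri_0 from where it was at the start of the episode above 0.02 m).
It also fails if it takes over 72 s, if anything falls off the work surface, if the arm or the gripper's body presses on something with over 40 N, if the wrist force passes 120 N, or if a joint passes its speed limit or range.

### The arm

A 6-joint arm with a two-finger parallel gripper is mounted at the origin on a cart in front of the work surface, level with it; the furniture and walls round the work are solid. World frame = base frame: x ahead of the robot, y to its left, z up, the work surface at z = 0. Lengths are in m, angles in degrees, forces in N, time in s.
With the tool pointing down it reaches from about 0.25 to 0.775 m from the base axis. Payload 8.9 kg.
Tool frame: the origin (TCP) lies at the very end of the fingers, on their centre line; the grasp point (between the pads) lies 19 mm behind it; y points along the fingers, x is the direction in which the jaws open and shut, and the axes are right-handed (so a half turn about y gives the same grasp; the last joint's range is limited). The gripper opens to 85 mm and grips with 20 to 120 N. Pads are 22 mm wide; open, the fingers measure 114 mm over their backs; the gripper's body (76 mm by 85 mm) begins 54 mm behind the grasp point. The pads swing forward as they close: fully open they stand 13 mm farther back than shut.
Start: joints at [-73.814, 16.656, -8.789, 64.555, 0, 82.019], TCP at [0.215, -0.479, 0.203] pointing down, gripper open.
Joint ranges: [-144.48, 144.48], [-52.06, 99.96], [-74.48, 78.29], [-112.23, 115.85], [-86.99, 84.42], [-180, 180]. Speed limits (degrees/s): [127.2, 127.2, 159.86, 180, 180, 180].

### API

Orientations are given as a 3x3 rotation matrix whose columns are the frame's x, y, z axes.
In Python, from station import * gives the robot as it stands.
- The arm moves only by the tool apply_moves, never from a script. Its argument "plan" is a list of rows, each a list of 7 numbers: the turn, a rotation vector about the world's x, y, z in degrees, then the shift along the world's x, y, z in mm, then the finger opening in mm, from 0 to 85.4. In form: [[wx, wy, wz, tx, ty, tz, fingers], ...]. A call has exactly 5 rows; each row shifts and turns the commanded pose from where the row before left it; what a row does not reach is not made up. A row lasts 1/8 s, in which the tool goes at most 62.5 mm and 10.7 degrees, less where a joint would pass 70% of its speed; a pose out of reach is approached as far as the arm can. A call is refused whole if a number of a shift passes 62.5 or a number of a turn 10.7, either way. A call with a gripper value outside its range is refused whole. The fingers move at their own pace and stop on an object; "grip_force" is the grip in N (left out, the last holds). Time passes only in rows, so rows that do not move let the fingers close, or fill a call up. It gives the time, the measured TCP pose, the force and the opening at its end, in the units of the state.
- sense(): the state, without advancing time (a new reading comes with each control period).
- snapshot(name): name is "side" or "top"; returns the picture (480x640x3 uint8, blue, green, red); there is no depth.
- camera_model(name): a dict with "fx", "fy", "cx", "cy" (pixels), "R" (3x3) and "t" (3): a world point X has camera coordinates R X + t. Camera axes: x right, y down, z forward; pixel columns grow to the right and rows downward; lengths in m; the calibration is good to about 2 mm. A picture is of the moment at which its call begins. camera_model takes no time and is no camera call.
- hand_in(): hands the job in, once; it reports no verdict.
The state is a dict: "clock": time; "joint_positions": joint angles; "joint_vel": joint speeds; "tau": joint torques, N m; "tcp_pos": TCP position; "orientation": TCP orientation; "ft_force": force on the tool from outside, world axes, zero at the start; "ft_torque": the same for the moment, N m; "gripper_width": finger opening in m.
Only numpy, scipy, OpenCV 4.12 (cv2) and the standard library are available. Lean on these libraries where they do the work, as an engineer would, in place of code of your own. Each camera call takes 0.05 s, during which the arm holds its last target.

## Working session

There is one attempt and no reset: what is moved stays moved. The work goes in short steps, Python scripts to look and compute and a tool call to move; the robot and the scene stay as the last step left them, time stands still between calls to the robot, and variables do not carry over. Pictures are saved under pics/ and viewed, and the job is handed in when it is done.

Besides the shell and the picture viewer there is one more tool, called after "Emit:" as name(argument=value, ...), one argument or row to a line, values as JSON. apply_moves: Moves the arm, as the interface text tells. Its arguments: {"type":"object","properties":{"plan":{"type":"array"},"grip_force":{"type":"number"}},"required":["plan"]}

```bash
ls; mkdir -p pics; python3 - <<'E'
from station import *
import cv2
for n in ("side","top"):
    im=snapshot(n); cv2.imwrite(f"pics/{n}0.png",im)
    print(n,camera_model(n))
print(sense())
E
```

```text
pics
side {'fx': 557.2079553535664, 'fy': 557.2079553535664, 'cx': 321.2857000081866, 'cy': 235.29495286780678, 'R': array([[-0.82587265, -0.56376815, -0.00999177],
       [-0.22157822,  0.34078626, -0.91365629],
       [ 0.51849537, -0.75234979, -0.4063648 ]]), 't': array([0.486339  , 0.13964176, 0.84433076])}
top {'fx': 623.4199172589907, 'fy': 623.4199172589907, 'cx': 328.9777238918746, 'cy': 244.21823416598562, 'R': array([[-0.01162338, -0.99992617, -0.00354352],
       [-0.99762009,  0.0118373 , -0.06792675],
       [ 0.06796369,  0.00274555, -0.99768402]]), 't': array([0.0737199 , 0.54523271, 1.21737854])}
{'clock': 0.1, 'joint_positions': array([-7.38155800e+01,  1.66849540e+01, -8.82457795e+00,  6.45543256e+01,
       -2.94866128e-04,  8.20187838e+01]), 'joint_vel': array([ 1.06801835e-04, -4.12783188e-02,  1.56645324e-01, -2.74903379e-02,
        1.42819885e-02,  3.28840450e-02]), 'tau': array([ 1.30060114e-03, -5.37976992e+01,  3.31919646e+01,  9.19879822e-03,
       -2.81644961e-04, -1.26820947e-05]), 'tcp_pos': array([ 0.21481248, -0.4786036 ,  0.20281063]), 'orientation': array([[ 4.09375734e-01, -3.15593417e-04,  9.12365831e-01],
       [-9.12365217e-01,  1.06891954e-03,  4.09375828e-01],
       [-1.10444198e-03, -9.99999379e-01,  1.49653265e-04]]), 'ft_force': array([-0.2351771 ,  0.28142129, -0.01777561]), 'ft_torque': array([-0.01657189,  0.00655383,  0.0050975 ]), 'gripper_width': 0.08550597736744871}
```

View pics/side0.png

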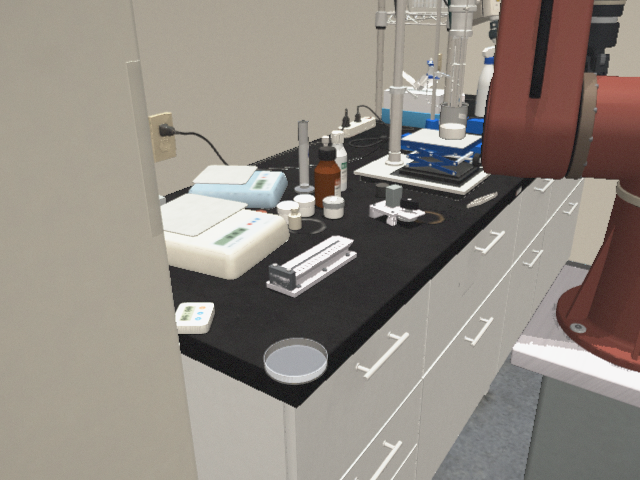

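View pics/top0.png

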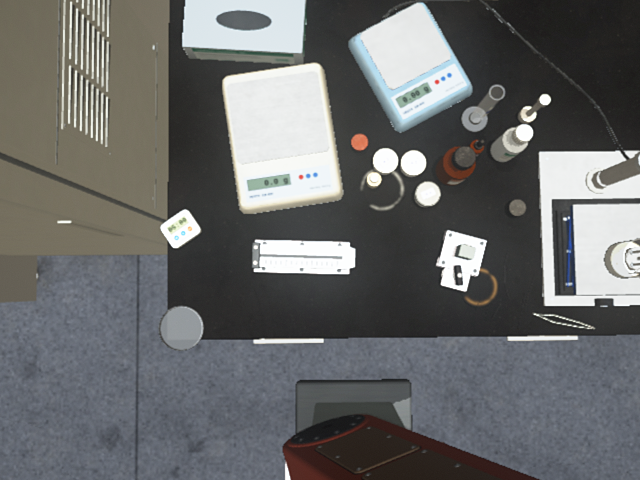

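```bash
python3 - <<'E'
import cv2,numpy as np
t=cv2.imread("pics/top0.png"); s=cv2.imread("pics/side0.png")
a=cv2.resize(t[220:310,425:505],None,fx=7,fy=6.6,interpolation=cv2.INTER_CUBIC) if 0 else cv2.resize(t[222:302,428:508],(560,560),interpolation=cv2.INTER_CUBIC)
cv2.imwrite("pics/c1.png",a)
cv2.imwrite("pics/c2.png",cv2.resize(t[230:285,245:365],(780,358),interpolation=cv2.INTER_CUBIC))
cv2.imwrite("pics/c3.png",cv2.resize(s[175:235,360:460],(800,480),interpolation=cv2.INTER_CUBIC))
E
```

```text
(no output)
```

View pics/c1.png

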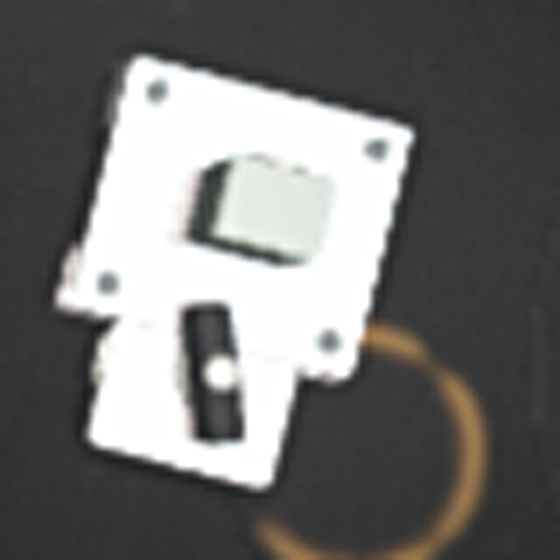

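View pics/c2.png

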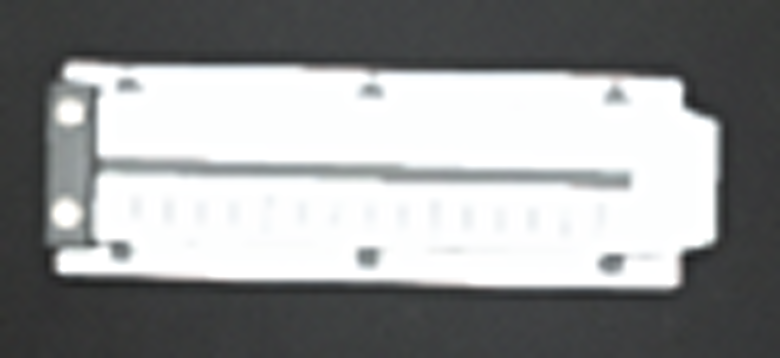

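View pics/c3.png

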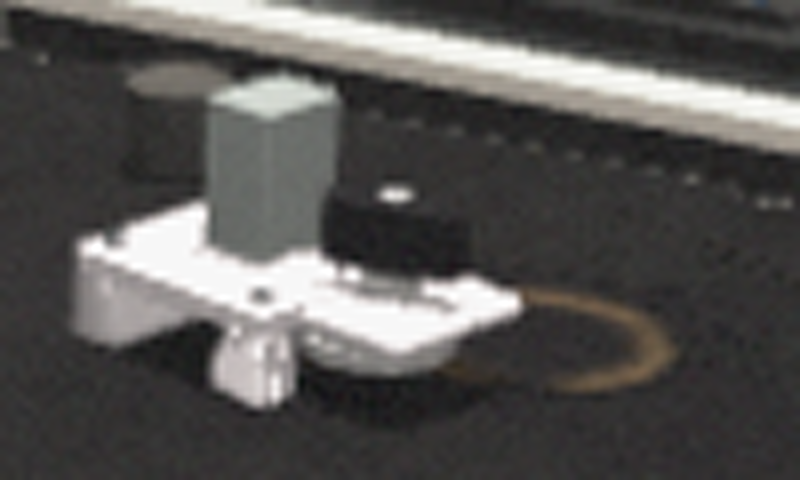

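```bash
cat > h.py <<'E'
import numpy as np,cv2
from scipy.optimize import minimize
from station import *
def proj(X,n):
    c=camera_model(n);p=np.asarray(X,float)@c["R"].T+c["t"]
    return np.c_[c["fx"]*p[:,0]/p[:,2]+c["cx"],c["fy"]*p[:,1]/p[:,2]+c["cy"]]
def back(px,z,n):
    c=camera_model(n);d=np.array([(px[0]-c["cx"])/c["fx"],(px[1]-c["cy"])/c["fy"],1.])
    d=c["R"].T@d;o=-c["R"].T@c["t"];return o+d*(z-o[2])/d[2]
def T(P,pose):
    x,y,a=pose[:3];P=np.asarray(P,float);c,s=np.cos(a),np.sin(a)
    return np.c_[x+c*P[:,0]-s*P[:,1],y+s*P[:,0]+c*P[:,1],P[:,2]]
def prism(xs,yz):
    return [[x,y,z] for x in xs for y,z in yz]
def box(x0,x1,y0,y1,z0,z1): return prism((x0,x1),[(y0,z0),(y1,z0),(y0,z1),(y1,z1)])
RAIL=[(np.array(p)/1000) for p in [box(-94.5,100,-32,32,0,10),prism((-86,86),[(-22,32),(22,32),(-22,28),(22,28),(-16,18),(16,18)]),
  np.array(prism((-86,),[(-22,32),(22,32),(-22,28),(22,28)])+prism((-100,),[(-17.5,28.5),(17.5,28.5),(-17.5,18),(17.5,18)])),
  box(86,100,-25,25,10,44)]]
def mask(parts,pose,n,r,S=4):
    x0,x1,y0,y1=r;m=np.zeros(((y1-y0)*S,(x1-x0)*S),np.uint8)
    for P in parts:
        u=(proj(T(P,pose),n)-[x0,y0]+0.5)*S-0.5
        h=cv2.convexHull(u.astype(np.float32))
        cv2.fillConvexPoly(m,np.round(h*16).astype(np.int32),255,shift=4)
    return cv2.resize(m,(x1-x0,y1-y0),interpolation=cv2.INTER_AREA)/255.
E
cat > fit.py <<'E'
from h import *
t=cv2.imread("pics/top0.png").astype(float).mean(2); s=cv2.imread("pics/side0.png").astype(float).mean(2)
def soft(im,r):
    c=im[r[2]:r[3],r[0]:r[1]];return np.clip((c-60)/(150-60),0,1)
rt=(240,365,228,285)
def cost(p,v,dbg=False):
    e=0
    for n,im,r in v:
        m=mask(RAIL,p,n,r); g=soft(im,r)
        if n=="top": # ignore the dark stop interior
            e+=np.abs(m-g)[:, 16:].sum()
        else: e+=np.abs(m-g).sum()
    return e
g=back((304,257),.01,"top");print(g)
V={"top":[("top",t,rt)]}
best=None
for k,v in V.items():
    p=np.array([g[0],g[1],np.pi/2-.02])
    for i in range(3):
        rs=minimize(cost,p,args=(v,),method="Nelder-Mead",options=dict(initial_simplex=p+np.array([[0,0,0],[.006,0,0],[0,.006,0],[0,0,.04]])/(i+1),xatol=1e-5,fatol=.01));p=rs.x
    print(k,p,np.degrees(p[2]),rs.fun)
# carriage via screws
c=np.array([[157,92],[377,148],[108,283],[329,341]])/7.+[428,222]-.5+.5/7
W=np.array([back(q,.027,"top") for q in c]);print(W.round(4), W.mean(0))
d=(W[0]-W[1]+W[2]-W[3]);print("yaw x",np.degrees(np.arctan2(d[1],d[0])), np.linalg.norm(d)/2)
d=(W[2]-W[0]+W[3]-W[1]);print("yaw y",np.degrees(np.arctan2(d[1],d[0])),np.linalg.norm(d)/2)
kn=[back(np.array(q)/7.+[428,222]-.43,z,"top") for q,z in (((205,305),.054),((227,440),.054),((213,372),.054))]
print("knob",np.array(kn).round(4))
cp=W.mean(0);out=t*0
big=cv2.resize(cv2.imread("pics/top0.png")[228:285,240:365],None,fx=6,fy=6,interpolation=cv2.INTER_CUBIC)
for P in RAIL:
    u=(proj(T(P,p),"top")-[240,228]+.5)*6
    cv2.polylines(big,[cv2.convexHull(u.astype(np.float32)).astype(np.int32)],True,(0,0,255),1)
cv2.imwrite("pics/f1.png",big)
sd=cv2.imread("pics/side0.png")[225:300,255:370];b2=cv2.resize(sd,None,fx=6,fy=6)
for P in RAIL:
    u=(proj(T(P,p),"side")-[255,225]+.5)*6
    cv2.polylines(b2,[cv2.convexHull(u.astype(np.float32)).astype(np.int32)],True,(0,0,255),1)
cv2.imwrite("pics/f2.png",b2)
E
python3 fit.py
```

```text
[0.52169668 0.11743809 0.01      ]
top [0.52256504 0.11642768 1.53750998] 88.0928325821403 201.29607843137256
[[ 0.5614 -0.1713  0.027 ]
 [ 0.5449 -0.2327  0.027 ]
 [ 0.5078 -0.1563  0.027 ]
 [ 0.4908 -0.2178  0.027 ]] [ 0.52625067 -0.19452006  0.027     ]
yaw x 74.74774414539907 0.06370441303225052
yaw y 164.40663499863666 0.05588518379899443
knob [[ 0.5005 -0.1778  0.054 ]
 [ 0.4635 -0.1829  0.054 ]
 [ 0.4821 -0.1796  0.054 ]]
```

View pics/f1.png

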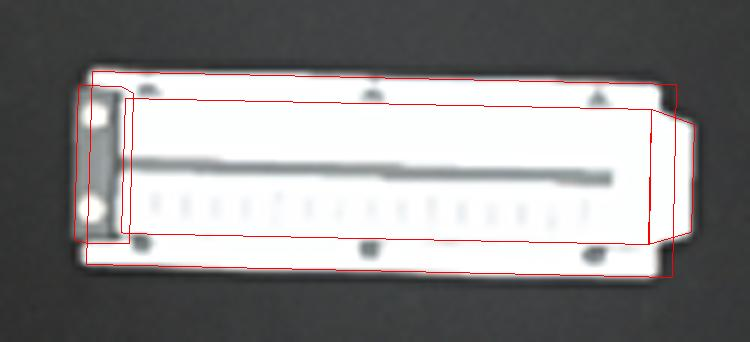

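View pics/f2.png

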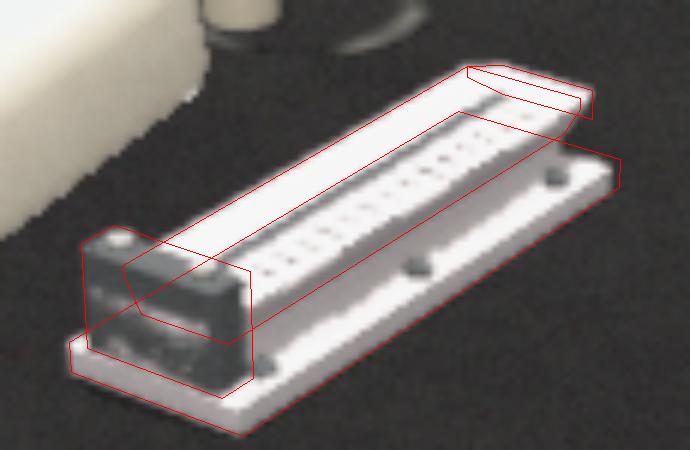

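```bash
sed -i 's/box(-94.5,100/box(-90,100/' h.py; python3 fit.py | grep top; python3 - <<'E'
from h import *
for n in("top","side"):
  print(proj(T([[.086,-.025,.044],[.086,.025,.044],[.1,.025,.044],[.1,-.025,.044]],(.52256,.11642,1.5375)),n).round(1).tolist())
# carriage check in side: screws at z .027
p=(.52625,-.19452,np.radians(74.6))
hx,hy=.0318,.028
print(proj(T([[-.015,-.012,.072],[.015,-.012,.072],[.015,.012,.072],[-.015,.012,.072],[0,.046,.054],[.04,.036,.027],[.04,.036,0]],p),"side").round(1).tolist())
print(proj(T([[-.015,-.012,.072],[.015,-.012,.072],[.015,.012,.072],[-.015,.012,.072],[0,.046,.054]],p),"top").round(1).tolist())
E
```

```text
top [0.52262045 0.11639723 1.53679653] 88.05195523509587 180.81416122004356
[[259.8, 241.9], [259.1, 267.6], [251.9, 267.5], [252.6, 241.8]]
[[273.5, 262.1], [296.2, 269.8], [291.0, 273.0], [268.2, 265.1]]
[[394.5, 183.3], [385.2, 186.2], [393.2, 188.9], [402.5, 185.9], [409.1, 199.1], [392.5, 213.9], [392.0, 225.4]]
[[476.4, 247.0], [461.1, 243.0], [458.0, 255.2], [473.4, 259.2], [459.4, 274.8]]
```

View pics/f1.png

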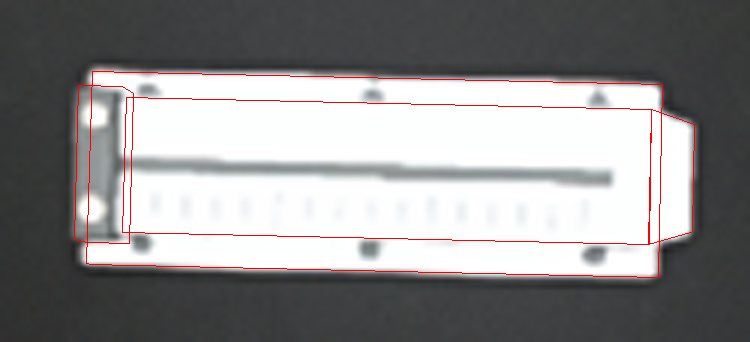

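Emit:
apply_moves(
  plan=[
    [0, 0, 10, 22, 20, -5, 70],
    [0, 0, 10, 22, 20, -5, 70],
    [0, 0, 10, 22, 20, -5, 70],
    [0, 0, 10, 22, 20, -5, 70],
    [0, 0, 10, 22, 20, -5, 70],
  ],
  grip_force=40,
)

```text
clock: 0.72
tcp_pos: [0.3255, -0.378, 0.1779]
orientation: [[0.964, -0.0, 0.267], [-0.267, 0.001, 0.964], [-0.0, -1.0, 0.0]]
ft_force: [-0.0, -0.1, 0.2]
gripper_width: 0.07
```

Emit:
apply_moves(
  plan=[
    [0, 0, 10, 22, 20, -5, 70],
    [0, 0, 10, 22, 20, -5, 70],
    [0, 0, 10, 22, 20, -5, 70],
    [0, 0, 10, 22, 20, -5, 70],
    [0, 0, 10, 22, 20, -5, 70],
  ],
)

```text
clock: 1.35
tcp_pos: [0.4354, -0.2781, 0.1529]
orientation: [[0.824, -0.0, -0.566], [0.566, 0.0, 0.824], [-0.0, -1.0, 0.001]]
ft_force: [0.3, -0.1, 1.2]
gripper_width: 0.0702
```

Emit:
apply_moves(
  plan=[
    [0, 0, 10, 22, 20, -5, 60],
    [0, 0, 10, 22, 20, -5, 60],
    [0, 0, 10, 22, 20, -5, 60],
    [0, 0, 10, 22, 20, -5, 60],
    [0, 0, 0, 0, 0, 0, 60],
  ],
)

```text
clock: 1.98
tcp_pos: [0.5235, -0.1975, 0.1325]
orientation: [[0.27, -0.001, -0.963], [0.963, 0.001, 0.27], [0.001, -1.0, 0.001]]
ft_force: [-1.1, -0.5, 0.9]
gripper_width: 0.06
```

```bash
cat > st.py <<'E'
from h import *
s=sense();o=s["orientation"]
print("t",s["clock"],"tcp",(s["tcp_pos"]*1000).round(2),"yaw",np.degrees(np.arctan2(o[1,0],o[0,0])).round(2),"down",o[:,1].round(4),"F",s["ft_force"].round(2),"M",s["ft_torque"].round(3),"w",round(s["gripper_width"]*1000,2),"j",s["joint_positions"].round(1))
E
python3 st.py
```

```text
t 1.975 tcp [ 523.51 -197.5   132.49] yaw 74.36 down [-9.e-04  8.e-04 -1.e+00] F [-1.11 -0.49  0.91] M [-0.038 -0.024 -0.056] w 60.03 j [-28.2  23.2 -10.3  56.6   0.  -12.5]
```

Emit:
apply_moves(
  plan=[
    [0, 0, 0.2, 2.5, 3, -20, 60],
    [0, 0, 0, 0, 0, -25, 60],
    [0, 0, 0, 0, 0, -25, 60],
    [0, 0, 0, 0, 0, -20, 60],
    [0, 0, 0, 0, 0, -7, 60],
  ],
)

```text
clock: 2.6
tcp_pos: [0.5241, -0.1961, 0.0352]
orientation: [[0.272, -0.002, -0.962], [0.962, 0.001, 0.272], [0.0, -1.0, 0.002]]
ft_force: [0.5, -0.0, 1.0]
gripper_width: 0.0599
```

```bash
python3 st.py; python3 - <<'E'
from h import *
t=snapshot("top");s=snapshot("side")
cv2.imwrite("pics/t1.png",cv2.resize(t[212:302,418:518],(800,600)*1 if 0 else (660,594),interpolation=cv2.INTER_CUBIC))
cv2.imwrite("pics/s1.png",cv2.resize(s[135:245,350:470],(648,594),interpolation=cv2.INTER_CUBIC))
E
```

```text
t 2.6 tcp [ 524.09 -196.06   35.22] yaw 74.24 down [-2.1e-03  9.0e-04 -1.0e+00] F [ 0.48 -0.02  1.03] M [-0.053 -0.047 -0.062] w 59.85 j [-28.   28.9 -17.4  43.8  -0.  -12.2]
```

View pics/t1.png

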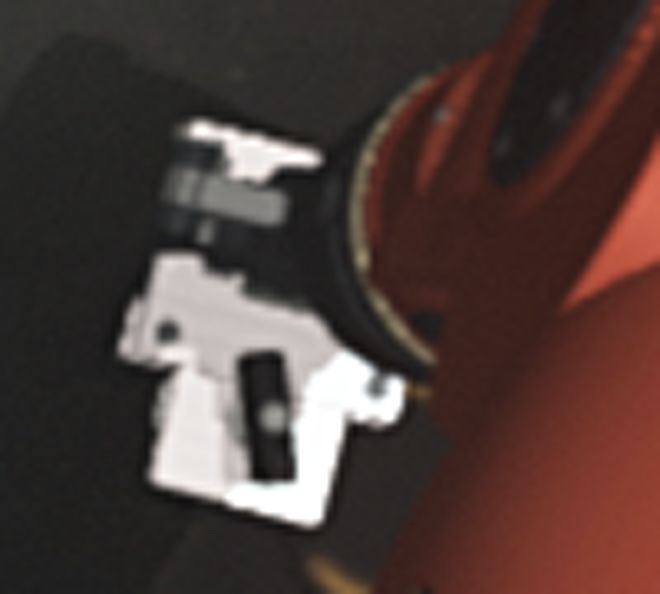

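View pics/s1.png

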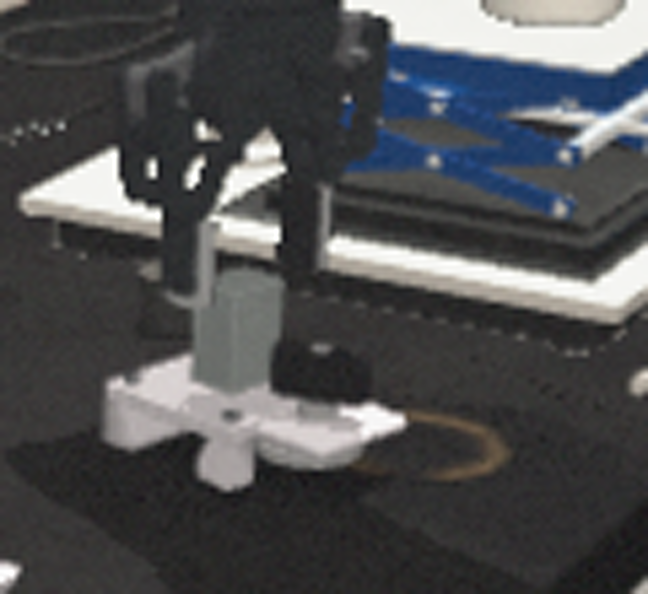

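Emit:
apply_moves(
  plan=[
    [0, 0, 0, 1, 1, -1, 40],
    [0, 0, 0, 0, 0, 0, 34],
    [0, 0, 0, 0, 0, 0, 25],
    [0, 0, 0, 0, 0, 0, 20],
    [0, 0, 0, 0, 0, 0, 20],
  ],
  grip_force=60,
)

```text
clock: 3.32
tcp_pos: [0.5271, -0.1948, 0.0362]
orientation: [[0.269, 0.001, -0.963], [0.963, 0.0, 0.269], [0.0, -1.0, -0.001]]
ft_force: [-0.6, 3.4, 6.5]
gripper_width: 0.0279
```

```bash
python3 st.py
```

```text
t 3.325 tcp [ 527.09 -194.77   36.19] yaw 74.39 down [ 0.0014  0.     -1.    ] F [-0.6   3.37  6.5 ] M [0.429 0.06  0.04 ] w 27.91 j [-27.8  28.9 -17.3  43.8   0.  -12.1]
```

Emit:
apply_moves(
  plan=[
    [0, 0, 0, 0, 0, 5, 20],
    [0, 0, 0, 0, 0, 10, 20],
    [0, 0, 0, 0, 0, 15, 20],
    [0, 0, 0, 0, 0, 10, 20],
    [0, 0, 0, 0, 0, 0, 20],
  ],
)

```text
clock: 3.95
tcp_pos: [0.5272, -0.1954, 0.0765]
orientation: [[0.27, 0.002, -0.963], [0.963, -0.001, 0.27], [-0.0, -1.0, -0.002]]
ft_force: [0.5, -0.2, -5.4]
gripper_width: 0.028
```

```bash
python3 st.py; python3 - <<'E'
from h import *
t=snapshot("top");s=snapshot("side")
cv2.imwrite("pics/t2.png",cv2.resize(t[212:302,418:518],(660,594),interpolation=cv2.INTER_CUBIC))
cv2.imwrite("pics/s2.png",cv2.resize(s[125:235,350:470],(648,594),interpolation=cv2.INTER_CUBIC))
E
```

```text
t 3.95 tcp [ 527.22 -195.42   76.49] yaw 74.36 down [ 0.0019 -0.001  -1.    ] F [ 0.52 -0.25 -5.43] M [0.    0.016 0.037] w 28.01 j [-27.8  26.3 -14.6  49.   -0.  -12.2]
```

View pics/s2.png

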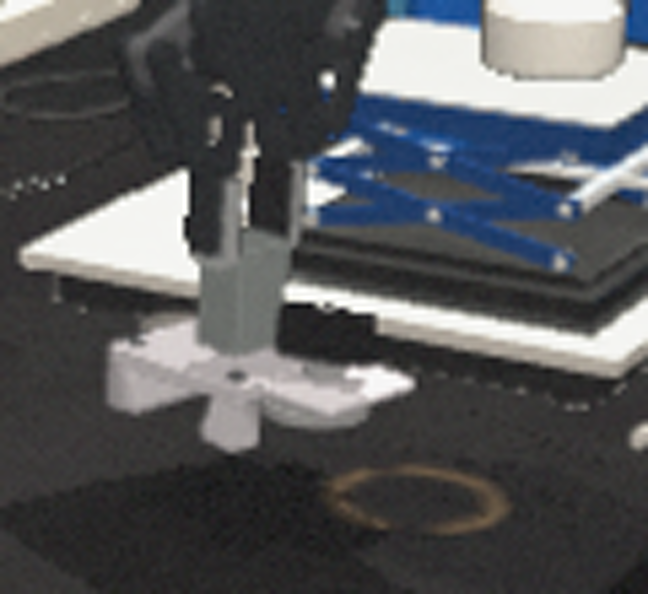

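View pics/t2.png

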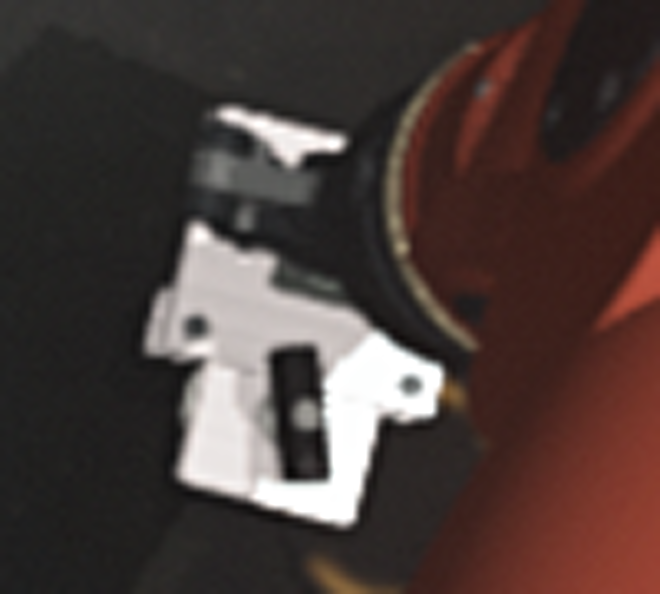

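```bash
python3 - <<'E'
from h import *
s=sense();p=s["tcp_pos"];
for n,o,k in (("side",[350,125],5.4),("top",[418,212],6.6)):
  print(n,((proj([p,p+[0,0,.0]+s["orientation"][:,0]*.015,p-s["orientation"][:,0]*.015,p+[0,0,.019]],n)-o+.5)*k).round(0).tolist())
# screws visible in t2: (195,326) +x+y ; (411,384) -x +y, at plate z
for z in (.027+.03,.027+.04):
  a=back(np.array([195,326])/6.6+[418,212]-.42,z,"top");b=back(np.array([411,384])/6.6+[418,212]-.42,z,"top")
  d=a-b;print(z,a,b,np.linalg.norm(d),np.degrees(np.arctan2(d[1],d[0])))
  for hd in (74.4,): 
    c,sn=np.cos(np.radians(hd)),np.sin(np.radians(hd)); m=(a+b)/2; print("centre",m[:2]-.0279*np.array([-sn,c]))
E
```

```text
side [[240.0, 325.0], [214.0, 332.0], [265.0, 317.0], [242.0, 280.0]]
top [[332.0, 260.0], [281.0, 247.0], [383.0, 274.0], [347.0, 256.0]]
0.056999999999999995 [ 0.50858299 -0.158808    0.057     ] [ 0.49102106 -0.22099251  0.057     ] 0.06461683194102964 74.2294520062394
centre [ 0.52667426 -0.19740312]
0.067 [ 0.50819358 -0.15694396  0.067     ] [ 0.49077864 -0.21860803  0.067     ] 0.0640760402530566 74.22945200623938
centre [ 0.52635834 -0.19527886]
```

```bash
python3 - <<'E'
from h import *
s=sense();p=s["tcp_pos"];X=s["orientation"][:,0];Z=s["orientation"][:,2]
f=lambda P,o:((proj(P,"side")-o+.5)*5.4).round(0).tolist()
for dz in (0,10,20,30): print(dz,f([p+X*d+Z*e+[0,0,dz/1e3] for d in(.014,.028) for e in (-.011,.011)],[350,125]))
q=np.array([.524,-.196,.0352])
for dz in (0,10,20,30): print(dz,f([q+X*d+Z*e+[0,0,dz/1e3] for d in(.030,.044) for e in (-.011,.011)],[350,135]))
E
python3 - <<'E'
import cv2
cv2.imwrite("pics/s2z.png",cv2.resize(cv2.imread("pics/s2.png")[150:480,80:440],None,fx=1.8,fy=1.8,interpolation=cv2.INTER_CUBIC))
E
```

```text
0 [[197.0, 325.0], [236.0, 339.0], [173.0, 333.0], [212.0, 346.0]]
10 [[198.0, 302.0], [237.0, 315.0], [173.0, 309.0], [213.0, 322.0]]
20 [[198.0, 279.0], [238.0, 291.0], [174.0, 286.0], [214.0, 299.0]]
30 [[199.0, 255.0], [239.0, 267.0], [175.0, 262.0], [215.0, 275.0]]
0 [[172.0, 373.0], [211.0, 387.0], [148.0, 381.0], [187.0, 395.0]]
10 [[173.0, 350.0], [212.0, 364.0], [149.0, 358.0], [188.0, 372.0]]
20 [[174.0, 327.0], [213.0, 341.0], [150.0, 335.0], [189.0, 349.0]]
30 [[175.0, 304.0], [214.0, 317.0], [150.0, 311.0], [190.0, 325.0]]
```

View pics/s2z.png

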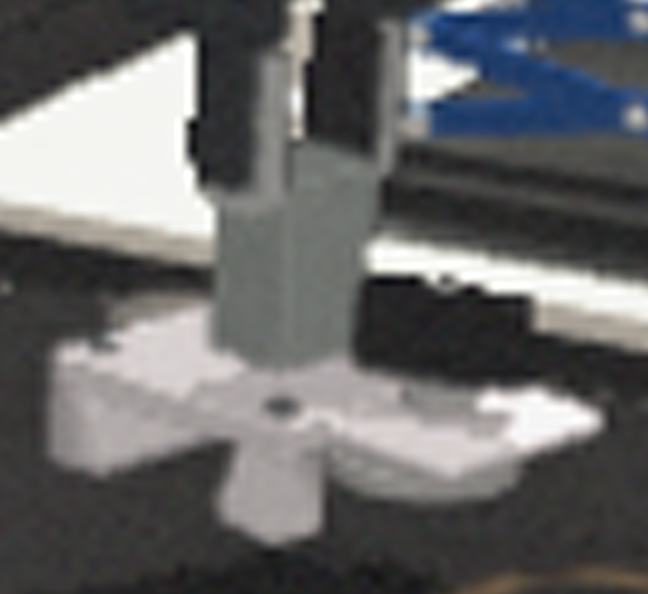

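Emit:
apply_moves(
  plan=[
    [0, 0, 0, 0, 0, -15, 20],
    [0, 0, 0, 0, 0, -15, 20],
    [0, 0, 0, 0, 0, -9, 20],
    [0, 0, 0, 0, 0, -1, 45],
    [0, 0, 0, 0, 0, 0, 45],
  ],
)

```text
clock: 4.68
tcp_pos: [0.5267, -0.1951, 0.0351]
orientation: [[0.269, 0.0, -0.963], [0.963, -0.0, 0.269], [-0.0, -1.0, -0.0]]
ft_force: [-1.0, 0.1, 0.1]
gripper_width: 0.045
```

Emit:
apply_moves(
  plan=[
    [0, 0, 0, 0, 0, 0, 45],
    [0, 0, 0, 0, 0, -4, 45],
    [0, 0, 0, 0, 0, -3, 45],
    [0, 0, 0, 0, 0, 0, 45],
    [0, 0, 0, 0, 0, 0, 45],
  ],
)

```text
clock: 5.3
tcp_pos: [0.5265, -0.195, 0.0283]
orientation: [[0.269, -0.0, -0.963], [0.963, -0.0, 0.269], [-0.0, -1.0, 0.0]]
ft_force: [-0.0, 0.0, -0.1]
gripper_width: 0.0451
```

```bash
python3 st.py; python3 - <<'E'
from h import *
s=snapshot("side")
cv2.imwrite("pics/s3.png",cv2.resize(s[150:240,360:450],(600,600),interpolation=cv2.INTER_CUBIC))
E
```

```text
t 5.3 tcp [ 526.46 -194.99   28.28] yaw 74.37 down [-0. -0. -1.] F [-0.01  0.01 -0.13] M [-0.006 -0.07  -0.002] w 45.05 j [-27.8  29.5 -17.7  42.8  -0.  -12.2]
```

View pics/s3.png

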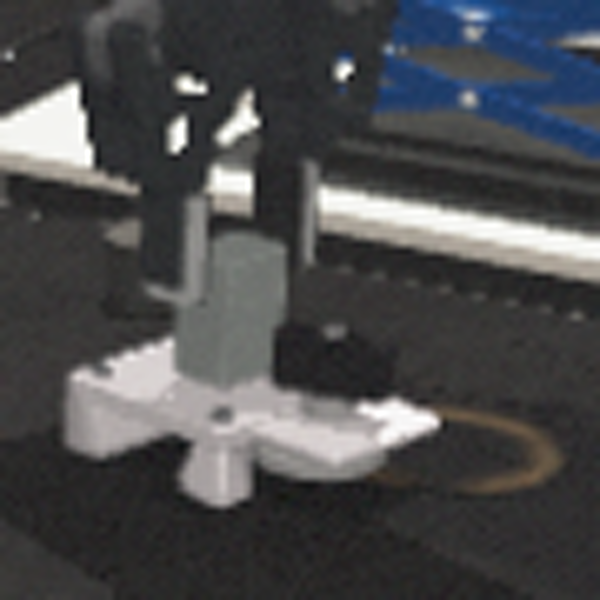

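Emit:
apply_moves(
  plan=[
    [0, 0, 0, 0, 0, -3, 45],
    [0, 0, 0, 0, 0, -3, 45],
    [0, 0, 0, 0, 0, -2, 45],
    [0, 0, 0, 0, 0, 0, 45],
    [0, 0, 0, 0, 0, 0, 45],
  ],
)

```text
clock: 5.98
tcp_pos: [0.5265, -0.195, 0.0203]
orientation: [[0.269, 0.0, -0.963], [0.963, -0.0, 0.269], [-0.0, -1.0, -0.0]]
ft_force: [0.4, -0.6, 0.1]
gripper_width: 0.045
```

Emit:
apply_moves(
  plan=[
    [0, 0, 0, 0, 0, 0, 38],
    [0, 0, 0, 0, 0, 0, 30],
    [0, 0, 0, 0, 0, 0, 25],
    [0, 0, 0, 0, 0, 0, 20],
    [0, 0, 0, 0, 0, 0, 20],
  ],
  grip_force=70,
)

```text
clock: 6.6
tcp_pos: [0.5267, -0.1947, 0.0207]
orientation: [[0.269, 0.001, -0.963], [0.963, 0.0, 0.269], [0.001, -1.0, -0.0]]
ft_force: [-0.1, 3.4, 6.1]
gripper_width: 0.0286
```

```bash
python3 st.py; python3 - <<'E'
from h import *
s=snapshot("side")
cv2.imwrite("pics/s4.png",cv2.resize(s[150:240,360:450],(600,600),interpolation=cv2.INTER_CUBIC))
E
```

```text
t 6.6 tcp [ 526.69 -194.66   20.73] yaw 74.38 down [ 7.e-04  5.e-04 -1.e+00] F [-0.11  3.41  6.08] M [ 0.734 -0.002  0.013] w 28.58 j [-27.8  30.  -18.2  41.8   0.  -12.2]
```

View pics/s4.png

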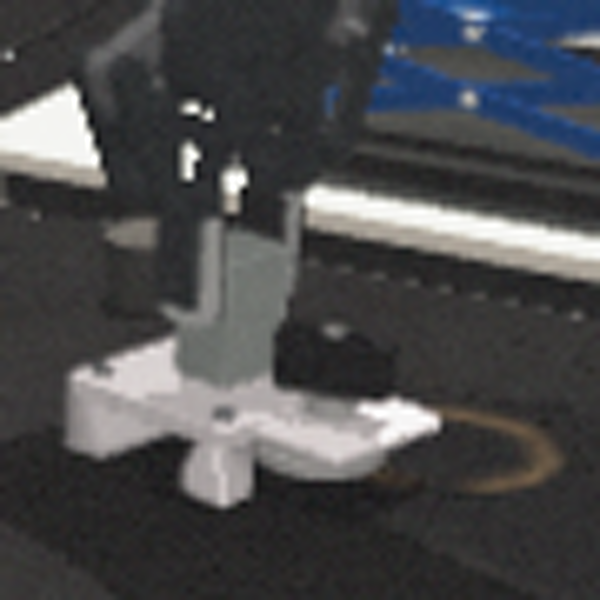

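Emit:
apply_moves(
  plan=[
    [0, 0, 0, 0, 0, 10, 20],
    [0, 0, 2, 0, 10, 10, 20],
    [0, 0, 4, -3, 30, 2, 20],
    [0, 0, 4, -3, 45, 0, 20],
    [0, 0, 3.6, -3, 40, 0, 20],
  ],
)

```text
clock: 7.28
tcp_pos: [0.517, -0.0682, 0.0428]
orientation: [[0.032, 0.0, -0.999], [0.999, 0.0, 0.032], [0.0, -1.0, -0.0]]
ft_force: [0.7, -0.1, -4.6]
gripper_width: 0.0283
```

Emit:
apply_moves(
  plan=[
    [0, 0, 0, 0, 20, 0, 20],
    [0, 0, 0, 0, 8, 0, 20],
    [0, 0, 0, 0, 3, 0, 20],
    [0, 0, 0, 0, 0, 0, 20],
    [0, 0, 0, 0, 0, 0, 20],
  ],
)

```text
clock: 7.9
tcp_pos: [0.5175, -0.0397, 0.0423]
orientation: [[0.036, 0.0, -0.999], [0.999, -0.0, 0.036], [-0.0, -1.0, -0.0]]
ft_force: [1.0, 0.2, -6.5]
gripper_width: 0.0283
```

```bash
python3 st.py; python3 - <<'E'
from h import *
t=snapshot("top");s=snapshot("side")
cv2.imwrite("pics/t5r.png",t);cv2.imwrite("pics/s5r.png",s)
cv2.imwrite("pics/t5.png",cv2.resize(t[215:305,325:445],(800,600),interpolation=cv2.INTER_CUBIC))
cv2.imwrite("pics/s5.png",cv2.resize(s[160:300,260:410],(642,600),interpolation=cv2.INTER_CUBIC))
E
```

```text
t 7.9 tcp [517.52 -39.69  42.3 ] yaw 87.92 down [ 0.e+00 -2.e-04 -1.e+00] F [ 0.95  0.21 -6.46] M [-0.025 -0.01  -0.009] w 28.28 j [-12.5  24.6 -23.6  41.8  -0.  -10.4]
```

View pics/t5.png

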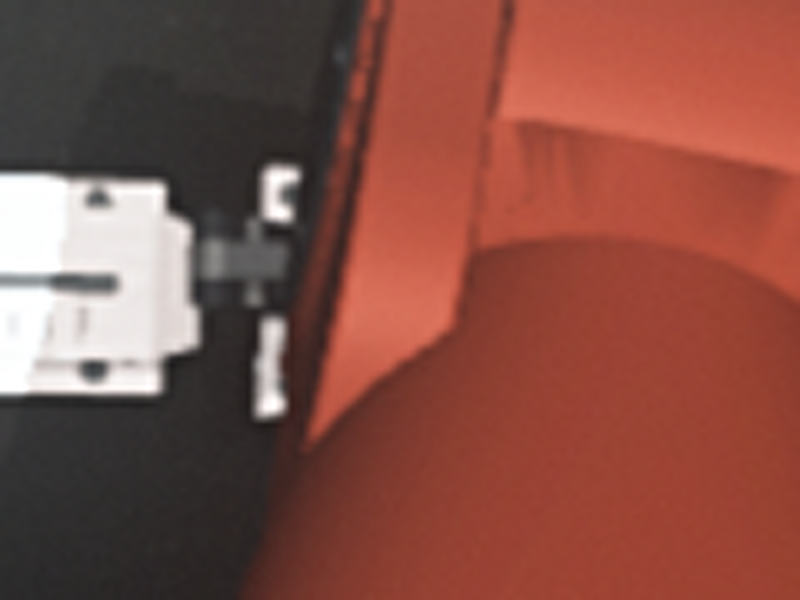

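View pics/s5.png

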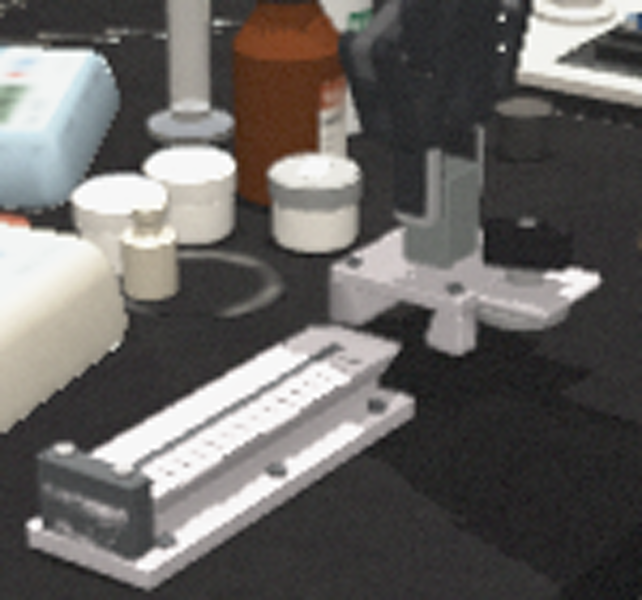

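```bash
python3 - <<'E'
from h import *
R=(.52262,.11640,np.radians(88.05))
def inrail(P):
    d=np.asarray(P)[:2]-R[:2];c,s=np.cos(R[2]),np.sin(R[2]);return np.array([c*d[0]+s*d[1],-s*d[0]+c*d[1]])*1000
z=.0486
for q in ((262,165),(255,418)):
    print(inrail(back(np.array(q)/6.667+[325,215]-.42,z,"top")))
for q in ((355,262),(455,289)):
    print("side",inrail(back(np.array(q)/4.283+[260,160]-.4,z,"side")))
# rail landmarks consistency top/side: base bottom corners at z=.01 in t5: (165,180),(163,395)
for q in ((166,180),(163,395)): print("base",inrail(back(np.array(q)/6.667+[325,215]-.42,.01,"top")))
for q in ((193,222),(198,350)): print("nose",inrail(back(np.array(q)/6.667+[325,215]-.42,.0285,"top")))
for q in ((414,402),): print("base side +y",inrail(back(np.array(q)/4.283+[260,160]-.4,.01,"side")))
for q in ((314,323),(402,348)): print("nose side",inrail(back(np.array(q)/4.283+[260,160]-.4,.0285,"side")))
print("tcp",inrail(sense()["tcp_pos"]))
E
```

```text
[-115.72503937  -34.04165589]
[-115.06714914   39.33447692]
side [-126.41353579  -26.0127397 ]
side [-125.89251406   29.29740456]
base [-89.03017111 -31.8766969 ]
base [-89.43313844  32.4705391 ]
nose [-96.72482539 -18.28921549]
nose [-98.94014672  19.4058936 ]
base side +y [-83.61279322  35.28208109]
nose side [-95.02465896 -27.35588304]
nose side [-95.07454089  21.0715324 ]
tcp [-1.56043414e+02 -1.51732343e-01]
```

```bash
python3 - <<'E'
from h import *
t=cv2.imread("pics/t5r.png").astype(int).mean(2)
for c in (364,365,366): print(c,[int(v) for v in t[234:282,c]])
print("rail col345",[int(v) for v in t[236:280,345]])
for r in (243,270,274): print(r,[int(v) for v in t[r,355:374]])
R=(.52262,.11640,np.radians(88.05))
P=R
for y in (-.0015,0,.0015):
  c,s=np.cos(R[2]),np.sin(R[2]); o=np.array([R[0]+c*-.156-s*y,R[1]+s*-.156+c*y])
  print(y,proj(T([[.04,-.036,.0486],[.04,.036,.0486],[.03,-.036,.0486],[.03,.036,.0486],[.04,.036,.0216]],(o[0],o[1],R[2])),"top").round(2).tolist())
  print("base",proj(T([[-.088,-.032,.010],[-.088,.032,.01]],R),"top").round(2).tolist())
E
```

```text
364 [45, 45, 44, 42, 41, 50, 96, 142, 142, 145, 148, 150, 153, 137, 78, 67, 71, 84, 96, 95, 95, 93, 78, 62, 62, 73, 72, 47, 78, 131, 158, 159, 157, 158, 174, 195, 194, 183, 182, 186, 201, 225, 220, 135, 43, 34, 39, 39]
365 [45, 45, 45, 42, 41, 80, 172, 230, 228, 226, 224, 229, 233, 207, 82, 37, 48, 75, 93, 97, 95, 93, 75, 46, 43, 44, 43, 47, 104, 181, 211, 212, 210, 206, 206, 209, 211, 208, 202, 214, 237, 250, 238, 123, 39, 35, 38, 39]
366 [44, 45, 45, 42, 41, 96, 199, 252, 244, 215, 203, 221, 251, 233, 98, 37, 48, 75, 97, 96, 97, 93, 76, 51, 49, 46, 39, 43, 101, 184, 215, 207, 192, 178, 158, 157, 160, 167, 155, 173, 219, 246, 216, 97, 37, 40, 40, 43]
rail col345 [50, 51, 50, 47, 45, 66, 173, 246, 237, 233, 234, 235, 235, 233, 231, 234, 235, 233, 232, 234, 236, 235, 232, 231, 232, 233, 234, 233, 232, 234, 236, 236, 228, 189, 216, 238, 242, 234, 89, 38, 44, 48, 48, 46]
243 [46, 46, 44, 45, 47, 45, 44, 41, 57, 145, 226, 215, 137, 91, 66, 38, 39, 43, 51]
270 [44, 44, 42, 42, 42, 40, 37, 43, 127, 194, 211, 160, 66, 43, 46, 45, 45, 45, 78]
274 [46, 43, 43, 43, 43, 40, 38, 40, 119, 201, 237, 219, 131, 48, 43, 45, 45, 73, 105]
-0.0015 [[364.05, 237.55], [363.36, 274.78], [369.22, 237.66], [368.55, 274.89], [362.65, 275.04]]
base [[348.96, 241.51], [348.31, 273.57]]
0 [[364.04, 238.32], [363.34, 275.56], [369.21, 238.44], [368.53, 275.67], [362.64, 275.8]]
base [[348.96, 241.51], [348.31, 273.57]]
0.0015 [[364.02, 239.1], [363.33, 276.33], [369.19, 239.21], [368.52, 276.45], [362.63, 276.56]]
base [[348.96, 241.51], [348.31, 273.57]]
```

Emit:
apply_moves(
  plan=[
    [0, 0, 0.1, 1.3, 0, -4, 20],
    [0, 0, 0, 0, 0, -3.4, 20],
    [0, 0, 0, 0, 0, 0, 20],
    [0, 0, 0, 0.2, 6, 0, 20],
    [0, 0, 0, 0.2, 6, 0, 20],
  ],
)

```text
clock: 8.62
tcp_pos: [0.5192, -0.0265, 0.035]
orientation: [[0.034, 0.0, -0.999], [0.999, 0.0, 0.034], [0.0, -1.0, -0.0]]
ft_force: [-0.7, -0.4, -5.9]
gripper_width: 0.0291
```

```bash
cat >> st.py <<'E'
R=(.52262,.11640,np.radians(88.05))
d=s["tcp_pos"][:2]-R[:2];c,sn=np.cos(R[2]),np.sin(R[2]);f=s["ft_force"]
print("rail x,y",((c*d[0]+sn*d[1])*1000).round(2),((-sn*d[0]+c*d[1])*1000).round(2),"Frail",(c*f[0]+sn*f[1]).round(2),(-sn*f[0]+c*f[1]).round(2))
E
python3 st.py; python3 - <<'E'
from h import *
s=snapshot("side")
cv2.imwrite("pics/s6.png",cv2.resize(s[180:280,290:400],(660,600),interpolation=cv2.INTER_CUBIC))
E
```

```text
t 8.625 tcp [519.19 -26.48  35.  ] yaw 88.07 down [ 2.e-04  1.e-04 -1.e+00] F [-0.69 -0.43 -5.89] M [0.011 0.046 0.019] w 29.11 j [-11.   25.2 -23.9  40.8   0.   -9.1]
rail x,y -142.92 -1.44 Frail -0.45 0.67
```

View pics/s6.png

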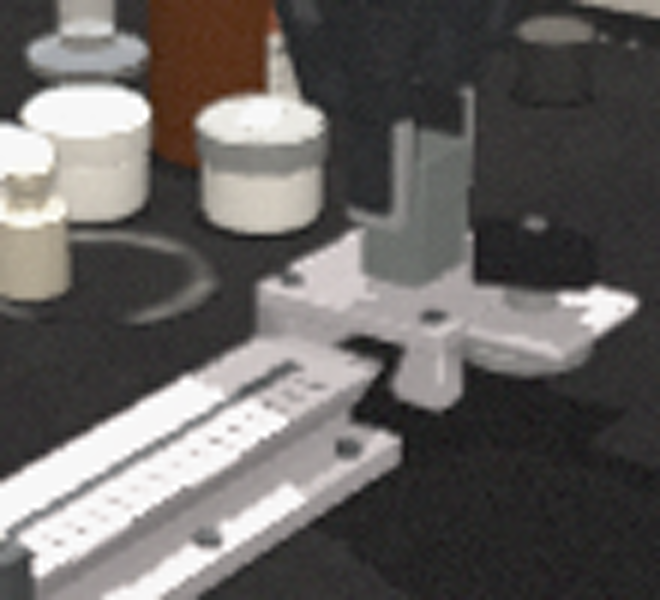

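Emit:
apply_moves(
  plan=[
    [0, 0, 0, 0.1, 3, 0, 20],
    [0, 0, 0, 0.1, 3, 0, 20],
    [0, 0, 0, 0.1, 3, 0, 20],
    [0, 0, 0, 0.1, 3, 0, 20],
    [0, 0, 0, 0.1, 3, 0, 20],
  ],
)

```text
clock: 9.3
tcp_pos: [0.5196, -0.0118, 0.0349]
orientation: [[0.034, -0.0, -0.999], [0.999, 0.0, 0.034], [0.0, -1.0, 0.0]]
ft_force: [-0.3, -0.3, -4.7]
gripper_width: 0.0285
```

```bash
python3 st.py
```

```text
t 9.3 tcp [519.6  -11.81  34.89] yaw 88.06 down [-1.e-04  0.e+00 -1.e+00] F [-0.33 -0.33 -4.68] M [-0.005 -0.083  0.025] w 28.46 j [ -9.4  25.2 -24.   40.8  -0.   -7.4]
rail x,y -128.24 -1.35 Frail -0.34 0.32
```

No contact so far; continue.

Emit:
apply_moves(
  plan=[
    [0, 0, 0, 0.1, 3, 0, 20],
    [0, 0, 0, 0.1, 3, 0, 20],
    [0, 0, 0, 0.1, 3, 0, 20],
    [0, 0, 0, 0.1, 3, 0, 20],
    [0, 0, 0, 0.1, 3, 0, 20],
  ],
)

```text
clock: 9.93
tcp_pos: [0.5201, 0.0032, 0.0349]
orientation: [[0.034, 0.0, -0.999], [0.999, 0.0, 0.034], [0.0, -1.0, -0.0]]
ft_force: [-0.1, 0.5, -5.3]
gripper_width: 0.0283
```

```bash
python3 st.py; python3 - <<'E'
from h import *
s=snapshot("side");t=snapshot("top")
cv2.imwrite("pics/t7r.png",t)
cv2.imwrite("pics/s7.png",np.hstack([cv2.resize(s[190:280,280:370],(400,400),interpolation=cv2.INTER_CUBIC),cv2.resize(t[220:300,310:390],(400,400),interpolation=cv2.INTER_CUBIC)]))
E
```

```text
t 9.925 tcp [520.15   3.24  34.91] yaw 88.07 down [ 0.  0. -1.] F [-0.09  0.52 -5.29] M [ 0.002 -0.036  0.005] w 28.28 j [ -7.7  25.3 -23.9  40.8   0.   -5.8]
rail x,y -113.18 -1.38 Frail 0.51 0.11
```

View pics/s7.png

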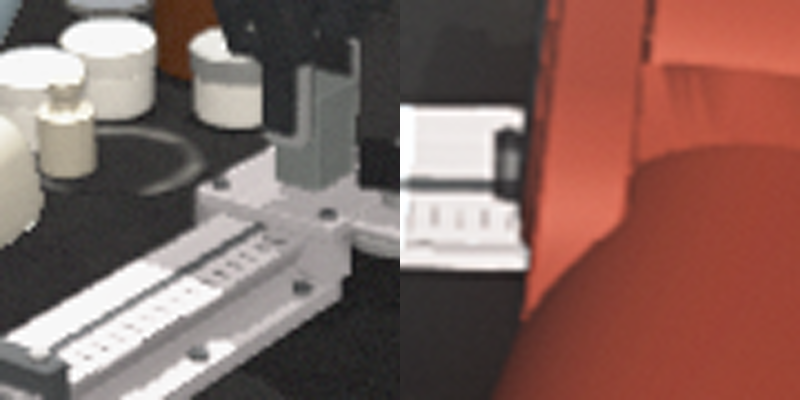

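Emit:
apply_moves(
  plan=[
    [0, 0, 0, 0.1, 4, 0, 20],
    [0, 0, 0, 0.2, 5, 0, 20],
    [0, 0, 0, 0.2, 5, 0, 20],
    [0, 0, 0, 0.2, 5, 0, 20],
    [0, 0, 0, 0.2, 5, 0, 20],
  ],
)

```text
clock: 10.65
tcp_pos: [0.5211, 0.0274, 0.0349]
orientation: [[0.034, 0.0, -0.999], [0.999, 0.0, 0.034], [0.0, -1.0, -0.0]]
ft_force: [-0.1, -0.6, -5.8]
gripper_width: 0.0289
```

Emit:
apply_moves(
  plan=[
    [0, 0, 0, 0.2, 6, 0, 20],
    [0, 0, 0, 0.2, 6, 0, 20],
    [0, 0, 0, 0.2, 6, 0, 20],
    [0, 0, 0, 0.2, 6, 0, 20],
    [0, 0, 0, 0.2, 6, 0, 20],
  ],
)

```text
clock: 11.28
tcp_pos: [0.5221, 0.0574, 0.0349]
orientation: [[0.034, 0.0, -0.999], [0.999, -0.0, 0.034], [-0.0, -1.0, -0.0]]
ft_force: [0.0, -0.1, -6.3]
gripper_width: 0.0287
```

```bash
python3 st.py
```

```text
t 11.275 tcp [522.07  57.42  34.91] yaw 88.07 down [ 0. -0. -1.] F [ 0.05 -0.06 -6.27] M [ 0.023 -0.031 -0.014] w 28.66 j [ -1.7  25.7 -23.1  41.2  -0.    0.2]
rail x,y -58.96 -1.46 Frail -0.06 -0.05
```

Emit:
apply_moves(
  plan=[
    [0, 0, 0, 0.2, 6, 0, 20],
    [0, 0, 0, 0.2, 6, 0, 20],
    [0, 0, 0, 0.2, 6, 0, 20],
    [0, 0, 0, 0.2, 6, 0, 20],
    [0, 0, 0, 0.2, 6, 0, 20],
  ],
)

```text
clock: 11.9
tcp_pos: [0.5231, 0.0874, 0.0349]
orientation: [[0.034, 0.0, -0.999], [0.999, -0.0, 0.034], [-0.0, -1.0, -0.0]]
ft_force: [-0.7, -0.0, -5.3]
gripper_width: 0.0287
```

Emit:
apply_moves(
  plan=[
    [0, 0, 0, 0.2, 7, 0, 20],
    [0, 0, 0, 0.2, 7, 0, 20],
    [0, 0, 0, 0.2, 7, 0, 20],
    [0, 0, 0, 0.2, 7, 0, 20],
    [0, 0, 0, 0.2, 7, 0, 20],
  ],
)

```text
clock: 12.52
tcp_pos: [0.5242, 0.1224, 0.035]
orientation: [[0.034, 0.0, -0.999], [0.999, -0.0, 0.034], [-0.0, -1.0, -0.0]]
ft_force: [1.1, -0.5, -5.8]
gripper_width: 0.0287
```

```bash
python3 st.py; python3 - <<'E'
from h import *
s=snapshot("side");t=snapshot("top")
cv2.imwrite("pics/t8r.png",t)
cv2.imwrite("pics/s8.png",np.hstack([cv2.resize(s[200:300,260:360],(400,400),interpolation=cv2.INTER_CUBIC),cv2.resize(t[210:310,235:335],(400,400),interpolation=cv2.INTER_CUBIC)]))
E
```

```text
t 12.525 tcp [524.25 122.41  34.96] yaw 88.06 down [ 3.e-04 -2.e-04 -1.e+00] F [ 1.13 -0.53 -5.81] M [-0.198 -0.298 -0.086] w 28.67 j [  5.4  26.9 -21.1  42.   -0.    7.3]
rail x,y 6.06 -1.42 Frail -0.49 -1.15
```

View pics/s8.png

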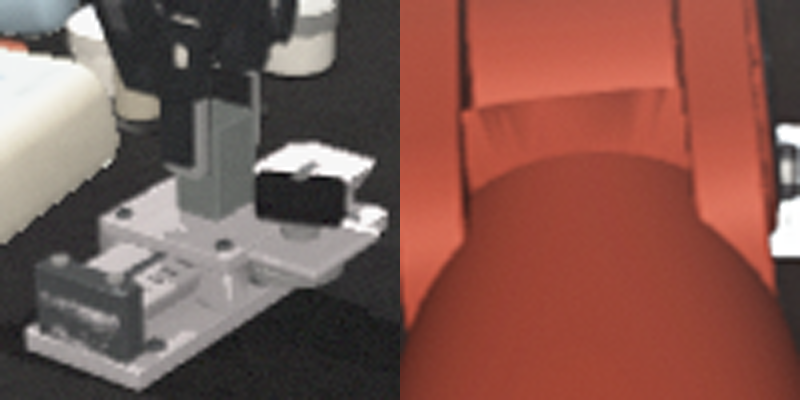

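Emit:
apply_moves(
  plan=[
    [0, 0, 0, 0.3, 6, 0, 20],
    [0, 0, 0, 0.2, 6, 0, 20],
    [0, 0, 0, 0.2, 6, 0, 20],
    [0, 0, 0, 0.2, 5, -0.5, 20],
    [0, 0, 0, 0.2, 3, -0.5, 20],
  ],
)

```text
clock: 13.25
tcp_pos: [0.5248, 0.1485, 0.0338]
orientation: [[0.033, -0.001, -0.999], [0.999, 0.0, 0.033], [0.0, -1.0, 0.001]]
ft_force: [-0.2, -0.4, -5.3]
gripper_width: 0.0283
```

```bash
python3 st.py; python3 - <<'E'
from h import *
s=snapshot("side")
cv2.imwrite("pics/s9.png",cv2.resize(s[210:300,260:350],(600,600),interpolation=cv2.INTER_CUBIC))
E
```

```text
t 13.25 tcp [524.8  148.5   33.78] yaw 88.09 down [-6.e-04  2.e-04 -1.e+00] F [-0.16 -0.41 -5.26] M [ 0.044 -0.047  0.023] w 28.34 j [  8.1  27.6 -19.9  42.4   0.   10. ]
rail x,y 32.16 -1.08 Frail -0.42 0.15
```

View pics/s9.png

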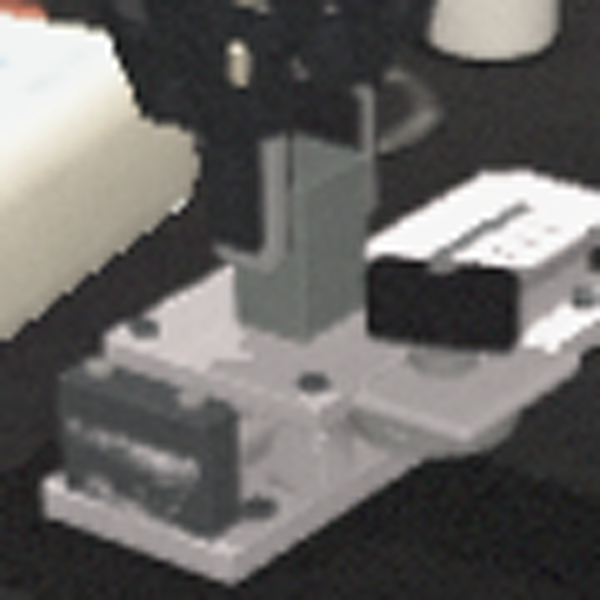

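Emit:
apply_moves(
  plan=[
    [0, 0, 0, 0, 2, 0, 20],
    [0, 0, 0, 0.1, 2, 0, 20],
    [0, 0, 0, 0, 2, 0, 20],
    [0, 0, 0, 0.1, 1.5, 0, 20],
    [0, 0, 0, 0, 1, 0, 20],
  ],
)

```text
clock: 13.92
tcp_pos: [0.5253, 0.1566, 0.0339]
orientation: [[0.034, 0.0, -0.999], [0.999, -0.0, 0.034], [-0.0, -1.0, -0.0]]
ft_force: [0.8, -0.3, -5.2]
gripper_width: 0.0292
```

Emit:
apply_moves(
  plan=[
    [0, 0, 0, 0, 0.6, 0, 20],
    [0, 0, 0, 0, 0.6, 0, 20],
    [0, 0, 0, 0.1, 0.6, 0, 20],
    [0, 0, 0, 0, 0.6, 0, 20],
    [0, 0, 0, 0, 0.6, 0, 20],
  ],
)

```text
clock: 14.55
tcp_pos: [0.5254, 0.1596, 0.0339]
orientation: [[0.034, 0.0, -0.999], [0.999, 0.0, 0.034], [0.0, -1.0, -0.0]]
ft_force: [-0.7, -0.0, -5.0]
gripper_width: 0.0287
```

```bash
python3 st.py
```

```text
t 14.55 tcp [525.45 159.56  33.92] yaw 88.07 down [ 0.  0. -1.] F [-0.66 -0.01 -5.01] M [ 0.016 -0.024  0.034] w 28.7 j [  9.3  28.  -19.4  42.7   0.   11.2]
rail x,y 43.23 -1.36 Frail -0.03 0.66
```

Emit:
apply_moves(
  plan=[
    [0, 0, 0, 0, 0.5, 0, 20],
    [0, 0, 0, 0, 0.5, 0, 20],
    [0, 0, 0, 0, 0.5, 0, 20],
    [0, 0, 0, 0, 0.4, 0, 20],
    [0, 0, 0, 0, 0.3, 0, 20],
  ],
)

```text
clock: 15.18
tcp_pos: [0.5255, 0.1617, 0.0339]
orientation: [[0.034, 0.0, -0.999], [0.999, -0.0, 0.034], [-0.0, -1.0, -0.0]]
ft_force: [0.8, 0.2, -5.3]
gripper_width: 0.029
```

```bash
python3 st.py
```

```text
t 15.175 tcp [525.48 161.72  33.95] yaw 88.06 down [ 1.e-04 -0.e+00 -1.e+00] F [ 0.75  0.17 -5.32] M [-0.018 -0.006 -0.072] w 29.0 j [  9.5  28.  -19.3  42.7  -0.   11.4]
rail x,y 45.39 -1.32 Frail 0.2 -0.74
```

Emit:
apply_moves(
  plan=[
    [0, 0, 0, 0, 0.3, 0, 20],
    [0, 0, 0, 0, 0.3, 0, 20],
    [0, 0, 0, 0, 0.3, 0, 20],
    [0, 0, 0, 0, 0.3, 0, 20],
    [0, 0, 0, 0, 0.3, 0, 20],
  ],
)

```text
clock: 15.8
tcp_pos: [0.5254, 0.1632, 0.0339]
orientation: [[0.034, 0.0, -0.999], [0.999, 0.0, 0.034], [0.0, -1.0, -0.0]]
ft_force: [0.3, -0.7, -4.1]
gripper_width: 0.0288
```

```bash
python3 st.py; python3 - <<'E'
from h import *
s=snapshot("side")
cv2.imwrite("pics/s10.png",cv2.resize(s[210:300,260:350],(600,600),interpolation=cv2.INTER_CUBIC))
E
```

```text
t 15.8 tcp [525.43 163.25  33.9 ] yaw 88.07 down [ 0.  0. -1.] F [ 0.34 -0.72 -4.07] M [-0.018 -0.004  0.04 ] w 28.79 j [  9.6  28.  -19.2  42.7   0.   11.6]
rail x,y 46.91 -1.22 Frail -0.71 -0.37
```

View pics/s10.png

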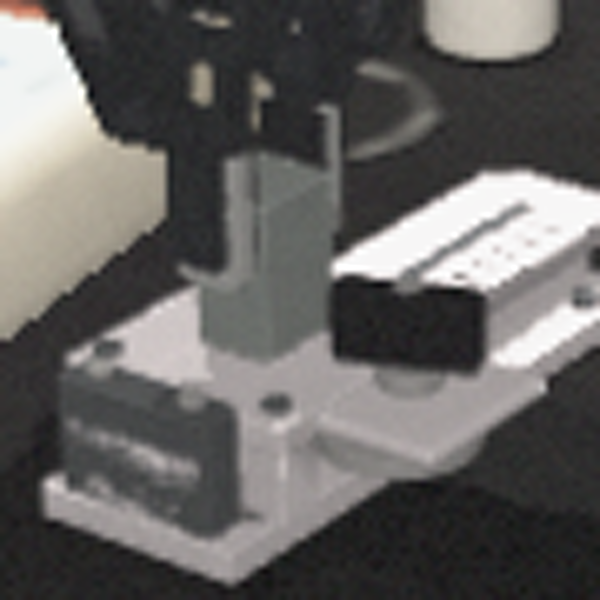

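Emit:
apply_moves(
  plan=[
    [0, 0, 0, 0, 0.3, -0.2, 20],
    [0, 0, 0, 0, 0.3, -0.2, 20],
    [0, 0, 0, 0, 0.3, -0.2, 20],
    [0, 0, 0, 0, 0.3, 0, 20],
    [0, 0, 0, 0, 0.3, 0, 20],
  ],
)

```text
clock: 16.48
tcp_pos: [0.5257, 0.164, 0.0338]
orientation: [[0.034, 0.001, -0.999], [0.999, -0.001, 0.034], [-0.001, -1.0, -0.001]]
ft_force: [-2.3, -6.2, 4.6]
gripper_width: 0.0289
```

```bash
python3 st.py
```

```text
t 16.475 tcp [525.7  163.98  33.77] yaw 88.04 down [ 6.0e-04 -1.4e-03 -1.0e+00] F [-2.29 -6.2   4.65] M [-1.319  0.452  0.051] w 28.88 j [  9.8  28.1 -19.2  42.7  -0.1  11.7]
rail x,y 47.66 -1.46 Frail -6.28 2.07
```

Emit:
apply_moves(
  plan=[
    [0, 0, 0, -0.4, 0, 0.2, 20],
    [0, 0, 0, -0.4, 0, 0.2, 20],
    [0, 0, 0, -0.4, 0, 0, 20],
    [0, 0, 0, -0.4, 0, 0, 20],
    [0, 0, 0, 0, 0, 0, 20],
  ],
)

```text
clock: 17.1
tcp_pos: [0.5253, 0.164, 0.0339]
orientation: [[0.035, 0.002, -0.999], [0.999, -0.001, 0.035], [-0.001, -1.0, -0.002]]
ft_force: [3.4, -5.3, -4.2]
gripper_width: 0.0287
```

```bash
python3 st.py
```

```text
t 17.1 tcp [525.26 164.05  33.94] yaw 88.02 down [ 0.0024 -0.0012 -1.    ] F [ 3.38 -5.33 -4.16] M [-1.16  -0.775 -0.138] w 28.74 j [  9.8  28.  -19.3  42.6  -0.1  11.8]
rail x,y 47.71 -1.02 Frail -5.21 -3.56
```

Emit:
apply_moves(
  plan=[
    [0, 0, 0, -0.4, 0, -0.2, 20],
    [0, 0, 0, -0.4, 0, -0.2, 20],
    [0, 0, 0, 0, 0, -0.2, 20],
    [0, 0, 0, 0, 0, 0, 20],
    [0, 0, 0, 0, 0, 0, 20],
  ],
)

```text
clock: 17.73
tcp_pos: [0.5253, 0.1641, 0.0339]
orientation: [[0.035, 0.004, -0.999], [0.999, -0.001, 0.035], [-0.001, -1.0, -0.004]]
ft_force: [3.0, -5.7, 0.8]
gripper_width: 0.0287
```

```bash
python3 st.py
```

```text
t 17.725 tcp [525.27 164.05  33.88] yaw 88.01 down [ 0.0039 -0.0012 -1.    ] F [ 3.02 -5.72  0.85] M [-1.195 -0.819 -0.187] w 28.66 j [  9.8  27.9 -19.5  42.4  -0.1  11.8]
rail x,y 47.71 -1.03 Frail -5.62 -3.21
```

Emit:
apply_moves(
  plan=[
    [0, 0, 0, 0, -0.4, 0.3, 20],
    [0, 0, 0, 0, -0.2, 0.1, 20],
    [0, 0, 0, -0.4, 0, 0, 20],
    [0, 0, 0, -0.4, 0, 0, 20],
    [0, 0, 0, 0, 0, 0, 20],
  ],
)

```text
clock: 18.35
tcp_pos: [0.525, 0.164, 0.0339]
orientation: [[0.034, 0.005, -0.999], [0.999, -0.0, 0.034], [0.0, -1.0, -0.005]]
ft_force: [8.2, -3.6, -7.4]
gripper_width: 0.0286
```

```bash
python3 st.py
```

```text
t 18.35 tcp [525.03 164.03  33.91] yaw 88.03 down [ 4.7e-03 -1.0e-04 -1.0e+00] F [ 8.19 -3.61 -7.35] M [-0.548 -1.619 -0.104] w 28.6 j [  9.8  27.8 -19.6  42.3  -0.   11.7]
rail x,y 47.69 -0.79 Frail -3.33 -8.31
```

Emit:
apply_moves(
  plan=[
    [0, 0, 0, 0.6, -0.1, -0.2, 20],
    [0, 0, 0, 0.5, -0.1, -0.2, 20],
    [0, 0, 0, 0, 0, 0, 20],
    [0, 0, 0, 0, 0, 0, 36],
    [0, 0, 0, 0, 0, 0, 50],
  ],
)

```text
clock: 18.98
tcp_pos: [0.5225, 0.1641, 0.0329]
orientation: [[0.033, -0.001, -0.999], [0.999, 0.0, 0.033], [0.0, -1.0, 0.001]]
ft_force: [-0.5, 0.3, 0.4]
gripper_width: 0.0497
```

Emit:
apply_moves(
  plan=[
    [0, 0, 0, 0, 0, 10, 50],
    [0, 0, 0, 0, 0, 25, 50],
    [0, 0, 0, 0, 0, 25, 40],
    [0, 0, 0, 0, 0, 20, 30],
    [0, 0, 0, 0, 0, 10, 30],
  ],
)

```text
clock: 19.6
tcp_pos: [0.5238, 0.1641, 0.1247]
orientation: [[0.034, 0.002, -0.999], [0.999, 0.0, 0.034], [0.0, -1.0, -0.002]]
ft_force: [0.0, -0.1, -0.6]
gripper_width: 0.0297
```

```bash
python3 st.py; python3 - <<'E'
from h import *
s=snapshot("side");t=snapshot("top")
cv2.imwrite("pics/t11r.png",t);cv2.imwrite("pics/s11r.png",s)
cv2.imwrite("pics/s11.png",np.hstack([cv2.resize(s[200:300,260:360],(400,400),interpolation=cv2.INTER_CUBIC),cv2.resize(t[210:310,235:335],(400,400),interpolation=cv2.INTER_CUBIC)]))
E
```

```text
t 19.6 tcp [523.8  164.13 124.67] yaw 88.08 down [ 1.6e-03  4.0e-04 -1.0e+00] F [ 0.03 -0.15 -0.58] M [-0.008 -0.02   0.032] w 29.72 j [  9.8  22.3 -12.9  54.7   0.   11.7]
rail x,y 47.74 0.45 Frail -0.15 -0.03
```

View pics/s11.png

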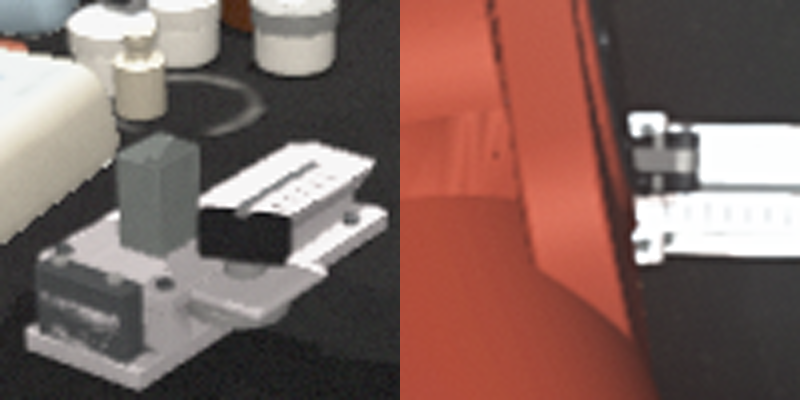

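```bash
cat > ov.py <<'E'
from h import *
import sys
def overlay(img,out,angs,ctr=(.0477,.0464)):
    s=cv2.imread(img);R=(.52262,.11640,np.radians(88.05))
    k=T([[ctr[0],ctr[1],0]],R)[0]
    o=[]
    for a in angs:
        b=cv2.resize(s[235:285,290:350],(600,500),interpolation=cv2.INTER_CUBIC)
        B=np.array(box(-6,6,-20,20,45,67))/1000
        u=(proj(T(B,(k[0],k[1],R[2]+np.radians(a))),"side")-[290,235]+.5)*10
        for i,j in [(0,1),(2,3),(4,5),(6,7),(0,2),(1,3),(4,6),(5,7),(0,4),(1,5),(2,6),(3,7)]:
            cv2.line(b,tuple(u[i].astype(int)),tuple(u[j].astype(int)),(0,0,255),1)
        o.append(cv2.resize(b[50:350,0:400],(400,300)))
    cv2.imwrite(out,np.vstack([np.hstack(o[:2]),np.hstack(o[2:])]) )
if __name__=="__main__": overlay(sys.argv[1],sys.argv[2],[float(v) for v in sys.argv[3:]]); print(T([[.0477,.0464,0]],(.52262,.11640,np.radians(88.05))))
E
python3 ov.py pics/s11r.png pics/o1.png 12 20 24 32
```

```text
[[0.47786997 0.16565125 0.        ]]
```

View pics/o1.png

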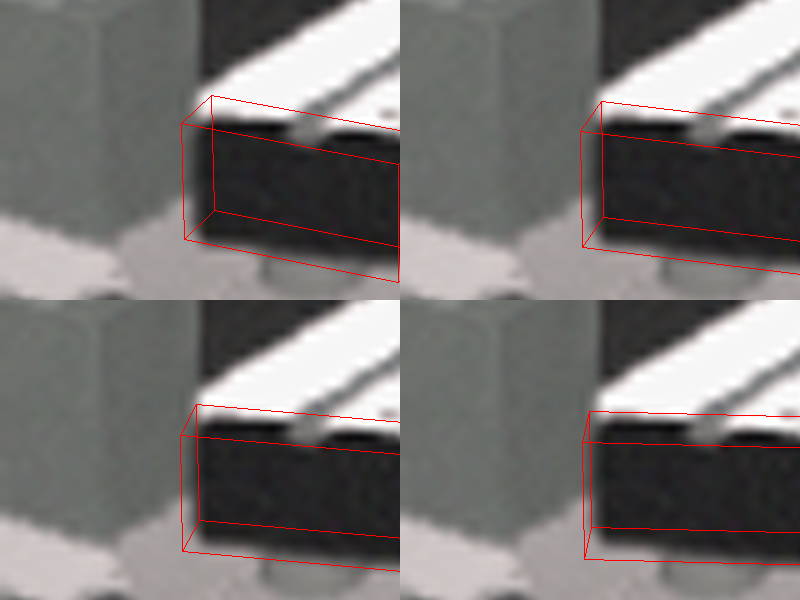

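Emit:
apply_moves(
  plan=[
    [0, 0, 6, -15, 1, 0, 30],
    [0, 0, 6, -15, 1, 0, 30],
    [0, 0, 6, -15, 0, 0, 30],
    [0, 0, 5.4, -0.8, 0, -5, 30],
    [0, 0, 0, 0, 0, -15, 30],
  ],
)

```text
clock: 20.32
tcp_pos: [0.4776, 0.166, 0.1025]
orientation: [[-0.365, 0.0, -0.931], [0.931, 0.0, -0.365], [-0.0, -1.0, -0.0]]
ft_force: [0.9, 0.2, -1.4]
gripper_width: 0.03
```

```bash
python3 st.py; python3 - <<'E'
from h import *
s=snapshot("side")
cv2.imwrite("pics/s12.png",cv2.resize(s[190:290,270:370],(600,600),interpolation=cv2.INTER_CUBIC))
E
```

```text
t 20.325 tcp [477.61 165.99 102.48] yaw 111.44 down [ 5.e-04  1.e-04 -1.e+00] F [ 0.95  0.16 -1.4 ] M [-0.033 -0.014  0.021] w 29.99 j [ 10.9  19.3 -21.3  49.4   0.  -10.6]
rail x,y 48.03 46.67 Frail 0.19 -0.94
```

View pics/s12.png

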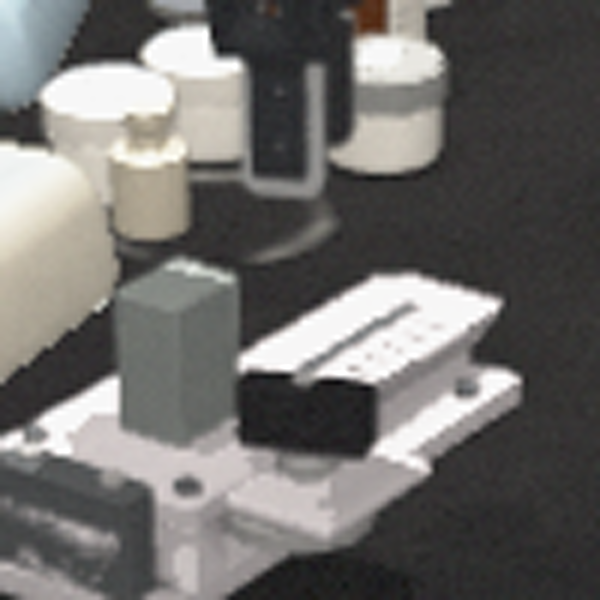

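```bash
python3 - <<'E'
from h import *
s=sense();p=s["tcp_pos"];X=s["orientation"][:,0];Z=s["orientation"][:,2]
f=lambda P:((proj(P,"side")-[270,190]+.5)*6).round(0).tolist()
for dz in (0,10,20,30): print(dz,f([p+X*d+Z*e+[0,0,dz/1e3] for d in(.015,.027) for e in (-.011,.011)]))
E
```

```text
0 [[254.0, 290.0], [333.0, 296.0], [244.0, 307.0], [323.0, 314.0]]
10 [[254.0, 256.0], [332.0, 262.0], [243.0, 274.0], [323.0, 280.0]]
20 [[253.0, 222.0], [332.0, 229.0], [242.0, 240.0], [322.0, 246.0]]
30 [[252.0, 188.0], [332.0, 194.0], [242.0, 205.0], [322.0, 211.0]]
```

Emit:
apply_moves(
  plan=[
    [0, 0, 0, 0.2, 0, -20, 30],
    [0, 0, 0, 0, 0, -20, 30],
    [0, 0, 0, 0, 0, -12, 30],
    [0, 0, 0, 0, 0, -5, 30],
    [0, 0, 0, 0, 0, 0, 30],
  ],
)

```text
clock: 21.0
tcp_pos: [0.4777, 0.1659, 0.046]
orientation: [[-0.366, -0.0, -0.931], [0.931, -0.0, -0.366], [0.0, -1.0, 0.0]]
ft_force: [0.2, 0.2, 0.0]
gripper_width: 0.0298
```

```bash
python3 st.py; python3 - <<'E'
from h import *
s=snapshot("side");t=snapshot("top")
cv2.imwrite("pics/s13.png",np.hstack([cv2.resize(s[210:290,270:350],(400,400),interpolation=cv2.INTER_CUBIC),cv2.resize(t[210:310,235:335],(400,400),interpolation=cv2.INTER_CUBIC)]))
E
```

```text
t 21.0 tcp [477.72 165.9   45.99] yaw 111.44 down [-3.e-04 -1.e-04 -1.e+00] F [0.2  0.24 0.01] M [ 0.015 -0.001 -0.006] w 29.77 j [ 10.9  23.1 -25.4  41.5  -0.  -10.6]
rail x,y 47.94 46.56 Frail 0.25 -0.19
```

View pics/s13.png

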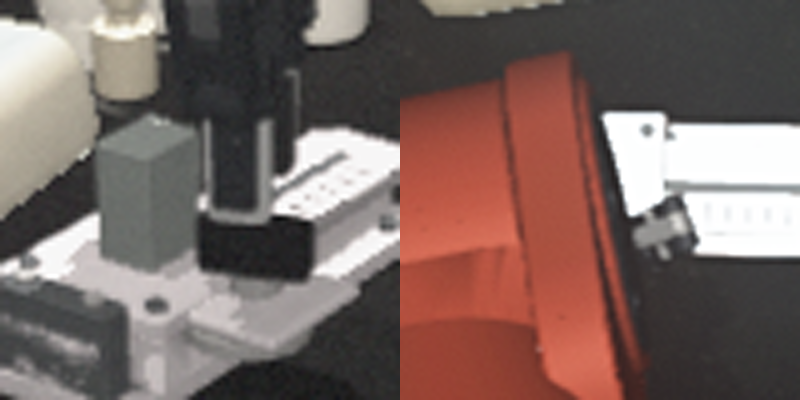

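Emit:
apply_moves(
  plan=[
    [0, 0, 0, 0, 0, -6, 30],
    [0, 0, 0, 0, 0, -6, 30],
    [0, 0, 0, 0, 0, -5, 30],
    [0, 0, 0, 0, 0, -4, 30],
    [0, 0, 0, 0, 0, 0, 30],
  ],
)

```text
clock: 21.72
tcp_pos: [0.4774, 0.1659, 0.0248]
orientation: [[-0.366, -0.001, -0.931], [0.931, -0.0, -0.366], [0.0, -1.0, 0.001]]
ft_force: [-0.1, -0.4, 0.6]
gripper_width: 0.0301
```

```bash
python3 st.py; python3 - <<'E'
from h import *
s=snapshot("side");
cv2.imwrite("pics/s14.png",cv2.resize(s[210:290,270:350],(600,600),interpolation=cv2.INTER_CUBIC))
E
```

```text
t 21.725 tcp [477.45 165.87  24.75] yaw 111.47 down [-7.e-04 -1.e-04 -1.e+00] F [-0.07 -0.38  0.64] M [-0.042  0.029  0.008] w 30.1 j [ 10.9  24.8 -26.7  38.5   0.  -10.6]
rail x,y 47.9 46.83 Frail -0.38 0.06
```

View pics/s14.png

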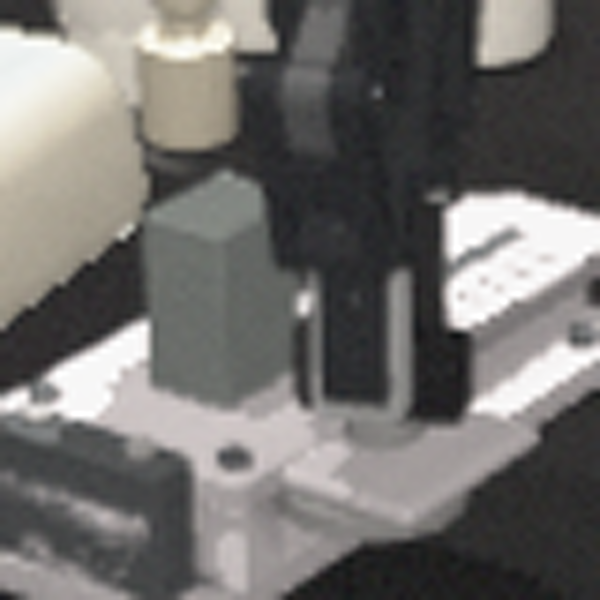

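Emit:
apply_moves(
  plan=[
    [0, 0, 0, 0, 0, 0, 24],
    [0, 0, 0, 0, 0, 0, 18],
    [0, 0, 0, 0, 0, 0, 14],
    [0, 0, 0, 0, 0, 0, 8],
    [0, 0, 0, 0, 0, 0, 8],
  ],
  grip_force=40,
)

```text
clock: 22.4
tcp_pos: [0.4778, 0.1659, 0.0253]
orientation: [[-0.366, 0.0, -0.931], [0.931, -0.0, -0.366], [-0.0, -1.0, -0.0]]
ft_force: [-0.7, -0.1, 3.6]
gripper_width: 0.0108
```

Emit:
apply_moves(
  plan=[
    [0, 0, 0, 0, 0, 0, 8],
    [0, 0, 0, 0, 0, 0, 8],
    [0, 0, 0, 0, 0, 0, 8],
    [0, 0, 0, 0, 0, 0, 8],
    [0, 0, 0, 0, 0, 0, 8],
  ],
)

```text
clock: 23.02
tcp_pos: [0.4778, 0.1659, 0.0252]
orientation: [[-0.366, 0.0, -0.931], [0.931, 0.0, -0.366], [-0.0, -1.0, -0.0]]
ft_force: [-1.4, -1.2, 5.7]
gripper_width: 0.011
```

```bash
python3 st.py; python3 - <<'E'
from h import *
s=snapshot("side");
cv2.imwrite("pics/s15.png",cv2.resize(s[210:290,270:350],(600,600),interpolation=cv2.INTER_CUBIC))
E
```

```text
t 23.025 tcp [477.82 165.91  25.21] yaw 111.46 down [ 2.e-04  0.e+00 -1.e+00] F [-1.38 -1.19  5.7 ] M [-0.139  0.227 -0.08 ] w 10.99 j [ 10.9  24.7 -26.7  38.5  -0.  -10.6]
rail x,y 47.95 46.46 Frail -1.24 1.34
```

View pics/s15.png

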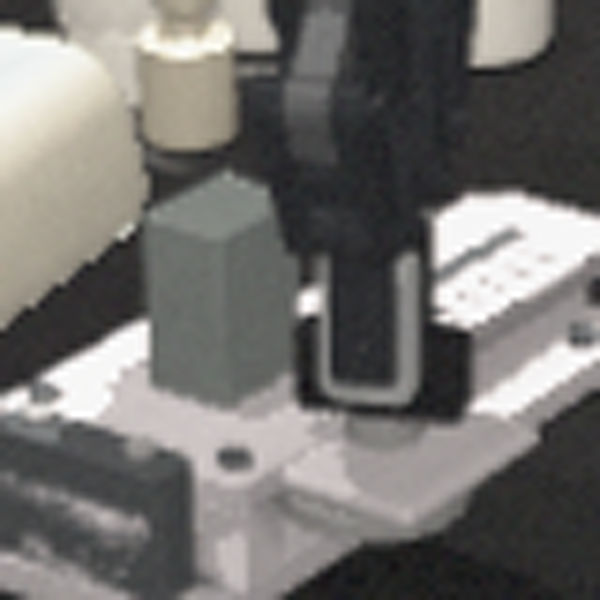

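Emit:
apply_moves(
  plan=[
    [0, 0, -1, -0.5, 0.2, 0.3, 8],
    [0, 0, -2, 0, 0, 0, 8],
    [0, 0, -2, 0, 0, 0, 8],
    [0, 0, -2, 0, 0, 0, 8],
    [0, 0, 0, 0, 0, 0, 8],
  ],
)

```text
clock: 23.7
tcp_pos: [0.4777, 0.166, 0.0254]
orientation: [[-0.249, 0.001, -0.969], [0.969, -0.0, -0.249], [-0.0, -1.0, -0.001]]
ft_force: [4.8, -1.8, -2.4]
gripper_width: 0.0106
```

```bash
python3 st.py
```

```text
t 23.7 tcp [477.71 166.01  25.42] yaw 104.41 down [ 7.e-04 -2.e-04 -1.e+00] F [ 4.82 -1.76 -2.41] M [-0.427 -1.111 -0.051] w 10.63 j [ 10.9  24.7 -26.7  38.5  -0.   -3.5]
rail x,y 48.06 46.57 Frail -1.59 -4.88
```

Emit:
apply_moves(
  plan=[
    [0, 0, -2, 0, 0, -0.1, 8],
    [0, 0, -2, 0, 0, 0, 8],
    [0, 0, -2, 0, 0, 0, 8],
    [0, 0, -2, 0, 0, 0, 8],
    [0, 0, 0, 0, 0, 0, 8],
  ],
)

```text
clock: 24.32
tcp_pos: [0.4777, 0.1659, 0.0254]
orientation: [[-0.112, 0.001, -0.994], [0.994, -0.0, -0.112], [-0.001, -1.0, -0.001]]
ft_force: [5.1, -2.4, -1.7]
gripper_width: 0.0107
```

```bash
python3 st.py
```

```text
t 24.325 tcp [477.74 165.9   25.39] yaw 96.43 down [ 8.e-04 -4.e-04 -1.e+00] F [ 5.12 -2.42 -1.72] M [-0.525 -1.059 -0.054] w 10.68 j [ 10.9  24.7 -26.8  38.5  -0.    4.5]
rail x,y 47.94 46.54 Frail -2.24 -5.2
```

```bash
cat >> st.py <<'E'
print("tau6",s["tau"][5].round(3),"tau",s["tau"].round(2))
E
python3 st.py|tail -1
```

```text
tau6 0.192 tau [  1.95 -55.28  23.04   1.84   1.05   0.19]
```

Emit:
apply_moves(
  plan=[
    [0, 0, -2, 0, 0, 0, 8],
    [0, 0, -2, 0, 0, 0, 8],
    [0, 0, -2, 0, 0, 0, 8],
    [0, 0, -2, 0, 0, 0, 8],
    [0, 0, 0, 0, 0, 0, 8],
  ],
)

```text
clock: 24.95
tcp_pos: [0.4777, 0.1658, 0.0254]
orientation: [[0.027, 0.001, -1.0], [1.0, -0.001, 0.027], [-0.001, -1.0, -0.001]]
ft_force: [4.5, -2.3, -1.5]
gripper_width: 0.0109
```

```bash
python3 st.py; python3 - <<'E'
from h import *
s=snapshot("side");
cv2.imwrite("pics/s16.png",cv2.resize(s[210:290,270:350],(600,600),interpolation=cv2.INTER_CUBIC))
E
```

```text
t 24.95 tcp [477.74 165.8   25.4 ] yaw 88.42 down [ 8.e-04 -6.e-04 -1.e+00] F [ 4.55 -2.29 -1.52] M [-0.617 -1.067 -0.019] w 10.85 j [ 10.9  24.7 -26.8  38.5  -0.   12.5]
rail x,y 47.84 46.53 Frail -2.13 -4.62
tau6 0.192 tau [  2.17 -55.26  23.07   1.81   1.19   0.19]
```

View pics/s16.png

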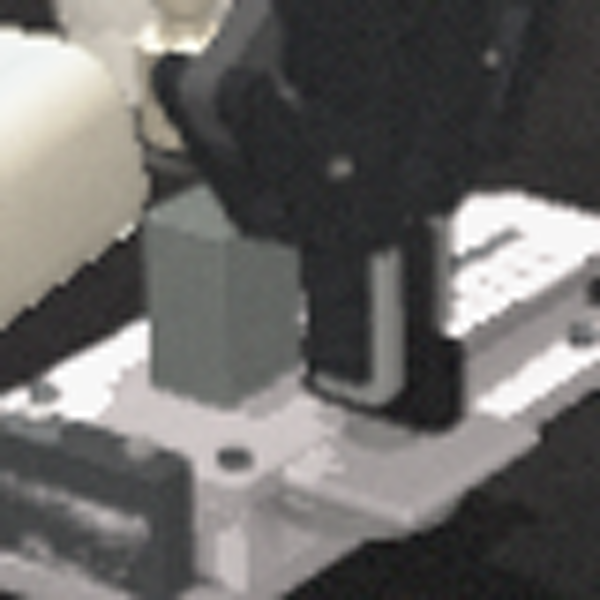

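Emit:
apply_moves(
  plan=[
    [0, 0, -2, 0, 0, 0, 8],
    [0, 0, -2, 0, 0, 0, 8],
    [0, 0, -2, 0, 0, 0, 8],
    [0, 0, -1, 0, 0, 0, 8],
    [0, 0, 0, 0, 0, 0, 8],
  ],
)

```text
clock: 25.62
tcp_pos: [0.4777, 0.1657, 0.0254]
orientation: [[0.149, 0.001, -0.989], [0.989, -0.001, 0.149], [-0.001, -1.0, -0.001]]
ft_force: [4.9, -2.6, -1.2]
gripper_width: 0.011
```

```bash
python3 st.py
```

```text
t 25.625 tcp [477.72 165.73  25.38] yaw 81.44 down [ 8.e-04 -8.e-04 -1.e+00] F [ 4.91 -2.61 -1.2 ] M [-0.681 -0.984  0.019] w 11.02 j [ 10.9  24.7 -26.8  38.5  -0.1  19.4]
rail x,y 47.78 46.56 Frail -2.44 -5.0
tau6 0.131 tau [  2.32 -55.23  23.1    1.77   1.32   0.13]
```

Emit:
apply_moves(
  plan=[
    [0, 0, -2, 0, 0, 0, 8],
    [0, 0, -2, 0, 0, 0, 8],
    [0, 0, -2, 0, 0, 0, 8],
    [0, 0, -1, 0, 0, 0, 8],
    [0, 0, 0, 0, 0, 0, 8],
  ],
)

```text
clock: 26.25
tcp_pos: [0.4777, 0.1656, 0.0254]
orientation: [[0.268, 0.001, -0.963], [0.963, -0.001, 0.268], [-0.001, -1.0, -0.001]]
ft_force: [4.6, -3.8, -1.3]
gripper_width: 0.0106
```

```bash
python3 st.py
```

```text
t 26.25 tcp [477.69 165.64  25.38] yaw 74.44 down [ 7.e-04 -1.e-03 -1.e+00] F [ 4.64 -3.81 -1.26] M [-0.811 -0.997  0.032] w 10.63 j [ 10.9  24.7 -26.8  38.5  -0.1  26.4]
rail x,y 47.68 46.58 Frail -3.65 -4.77
tau6 0.131 tau [  2.49 -55.19  23.15   1.72   1.44   0.13]
```

Emit:
apply_moves(
  plan=[
    [0, 0, -2, 0, -0.2, 0, 8],
    [0, 0, -2, 0, 0, 0, 8],
    [0, 0, -2, 0, 0, 0, 8],
    [0, 0, 0, 0, 0, 0, 8],
    [0, 0, 0, 0, 0, 0, 8],
  ],
)

```text
clock: 26.88
tcp_pos: [0.4777, 0.1656, 0.0254]
orientation: [[0.367, 0.001, -0.93], [0.93, -0.001, 0.367], [-0.0, -1.0, -0.001]]
ft_force: [4.2, -2.6, -1.3]
gripper_width: 0.0108
```

```bash
python3 st.py
```

```text
t 26.875 tcp [477.65 165.56  25.38] yaw 68.45 down [ 7.e-04 -7.e-04 -1.e+00] F [ 4.15 -2.61 -1.26] M [-0.7   -0.994 -0.093] w 10.79 j [ 10.9  24.7 -26.8  38.5  -0.   32.4]
rail x,y 47.6 46.61 Frail -2.46 -4.24
tau6 -0.038 tau [ 2.260e+00 -5.518e+01  2.315e+01  1.710e+00  1.250e+00 -4.000e-02]
```

Emit:
apply_moves(
  plan=[
    [0, 0, -2, 0, 0, 0, 8],
    [0, 0, -2, 0, 0, 0, 8],
    [0, 0, -2, 0, 0, 0, 8],
    [0, 0, 0, 0, 0, 0, 8],
    [0, 0, 0, 0, 0, 0, 8],
  ],
)

```text
clock: 27.5
tcp_pos: [0.4774, 0.1656, 0.0254]
orientation: [[0.463, 0.0, -0.886], [0.886, -0.001, 0.463], [-0.0, -1.0, -0.0]]
ft_force: [3.7, -3.4, 0.2]
gripper_width: 0.0107
```

```bash
python3 st.py
```

```text
t 27.5 tcp [477.39 165.64  25.37] yaw 62.44 down [ 3.e-04 -5.e-04 -1.e+00] F [ 3.71 -3.38  0.25] M [-0.739 -0.815  0.01 ] w 10.71 j [ 10.9  24.7 -26.8  38.5  -0.   38.4]
rail x,y 47.68 46.88 Frail -3.25 -3.82
tau6 0.062 tau [  2.27 -54.8   23.35   1.37   1.33   0.06]
```

Emit:
apply_moves(
  plan=[
    [0, 0, -1.5, -0.2, 0, 0, 8],
    [0, 0, -1.5, 0, 0, 0, 8],
    [0, 0, 0, 0, 0, 0, 8],
    [0, 0, 0, 0, 0, 0, 8],
    [0, 0, 0, 0, 0, 0, 8],
  ],
)

```text
clock: 28.12
tcp_pos: [0.4774, 0.1656, 0.0254]
orientation: [[0.508, 0.001, -0.861], [0.861, -0.001, 0.508], [-0.0, -1.0, -0.001]]
ft_force: [4.2, -3.5, -1.5]
gripper_width: 0.0106
```

```bash
python3 st.py
```

```text
t 28.125 tcp [477.35 165.62  25.39] yaw 59.44 down [ 5.e-04 -6.e-04 -1.e+00] F [ 4.22 -3.5  -1.46] M [-0.794 -0.889  0.1  ] w 10.6 j [ 10.9  24.7 -26.8  38.5  -0.   41.4]
rail x,y 47.66 46.92 Frail -3.36 -4.33
tau6 0.134 tau [  2.33 -54.96  23.18   1.57   1.4    0.13]
```

Emit:
apply_moves(
  plan=[
    [0, 0, -1.5, -0.2, 0, 0, 8],
    [0, 0, -1.5, 0, 0, 0, 8],
    [0, 0, 0, 0, 0, 0, 8],
    [0, 0, 0, 0, 0, 0, 8],
    [0, 0, 0, 0, 0, 0, 8],
  ],
)

```text
clock: 28.75
tcp_pos: [0.4773, 0.1656, 0.0254]
orientation: [[0.553, 0.001, -0.833], [0.833, -0.001, 0.553], [-0.0, -1.0, -0.001]]
ft_force: [4.9, -3.7, -2.3]
gripper_width: 0.0111
```

```bash
python3 st.py
```

```text
t 28.75 tcp [477.27 165.63  25.37] yaw 56.45 down [ 7.e-04 -6.e-04 -1.e+00] F [ 4.88 -3.71 -2.26] M [-0.764 -0.987  0.257] w 11.09 j [ 10.9  24.7 -26.8  38.5  -0.   44.4]
rail x,y 47.66 47.0 Frail -3.54 -5.0
tau6 0.249 tau [  2.35 -55.14  23.     1.78   1.45   0.25]
```

Emit:
apply_moves(
  plan=[
    [0, 0, -1.5, 0, 0, 0, 8],
    [0, 0, -1.5, 0, 0, 0, 8],
    [0, 0, 0, 0, 0, 0, 8],
    [0, 0, 0, 0, 0, 0, 8],
    [0, 0, 0, 0, 0, 0, 8],
  ],
)

```text
clock: 29.38
tcp_pos: [0.4772, 0.1656, 0.0254]
orientation: [[0.595, 0.001, -0.803], [0.803, -0.001, 0.595], [-0.0, -1.0, -0.001]]
ft_force: [4.7, -3.7, -1.3]
gripper_width: 0.0111
```

```bash
python3 st.py
```

```text
t 29.375 tcp [477.24 165.64  25.39] yaw 53.46 down [ 7.e-04 -6.e-04 -1.e+00] F [ 4.75 -3.69 -1.27] M [-0.77  -0.968  0.434] w 11.07 j [ 10.9  24.7 -26.8  38.5  -0.   47.4]
rail x,y 47.67 47.03 Frail -3.53 -4.87
tau6 0.4 tau [  2.22 -55.06  23.07   1.69   1.46   0.4 ]
```

Emit:
apply_moves(
  plan=[
    [0, 0, -1.5, 0, 0, 0, 8],
    [0, 0, -1.5, 0, 0, 0, 8],
    [0, 0, 0, 0, 0, 0, 8],
    [0, 0, 0, 0, 0, 0, 8],
    [0, 0, 0, 0, 0, 0, 8],
  ],
)

```text
clock: 30.0
tcp_pos: [0.4771, 0.1656, 0.0253]
orientation: [[0.637, 0.0, -0.771], [0.771, -0.001, 0.637], [-0.0, -1.0, -0.001]]
ft_force: [5.7, -4.5, -1.8]
gripper_width: 0.0108
```

```bash
python3 st.py
```

```text
t 30.0 tcp [477.12 165.6   25.34] yaw 50.47 down [ 5.e-04 -7.e-04 -1.e+00] F [ 5.67 -4.5  -1.81] M [-0.826 -0.961  0.481] w 10.85 j [ 10.9  24.7 -26.8  38.5  -0.   50.4]
rail x,y 47.63 47.15 Frail -4.3 -5.82
tau6 0.466 tau [  2.19 -55.14  23.14   1.64   1.47   0.47]
```

Emit:
apply_moves(
  plan=[
    [0, 0, 0, 0, 0, 0, 14],
    [0, 0, 0, 0, 0, 0, 20],
    [0, 0, 0, 0, 0, 0, 22],
    [0, 0, 0, 0, 0, 0, 22],
    [0, 0, 0, 0, 0, 0, 22],
  ],
)

```text
clock: 30.62
tcp_pos: [0.4767, 0.166, 0.0253]
orientation: [[0.637, -0.0, -0.771], [0.771, 0.0, 0.637], [-0.0, -1.0, 0.0]]
ft_force: [-0.3, -0.5, 0.1]
gripper_width: 0.0221
```

```bash
python3 st.py;  python3 - <<'E'
from h import *
s=snapshot("side");
cv2.imwrite("pics/s17.png",cv2.resize(s[210:290,270:350],(600,600),interpolation=cv2.INTER_CUBIC))
E
```

```text
t 30.625 tcp [476.74 165.95  25.28] yaw 50.47 down [-2.e-04  0.e+00 -1.e+00] F [-0.3  -0.49  0.1 ] M [ 0.058 -0.008 -0.048] w 22.13 j [ 10.9  24.7 -26.8  38.5   0.   50.4]
rail x,y 47.96 47.54 Frail -0.5 0.29
tau6 0.001 tau [ 2.000e-02 -5.533e+01  2.542e+01  1.000e-02  0.000e+00  0.000e+00]
```

View pics/s17.png

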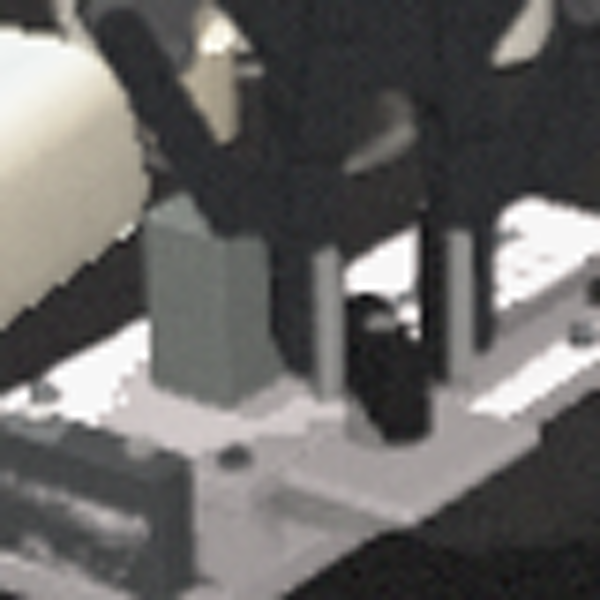

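Emit:
apply_moves(
  plan=[
    [0, 0, 0, 0, 0, 0, 16],
    [0, 0, 0, 0, 0, 0, 12],
    [0, 0, 0, 0, 0, 0, 8],
    [0, 0, 0, 0, 0, 0, 8],
    [0, 0, 0, 0, 0, 0, 8],
  ],
)

```text
clock: 31.3
tcp_pos: [0.4768, 0.1659, 0.0254]
orientation: [[0.636, 0.0, -0.771], [0.771, -0.0, 0.636], [-0.0, -1.0, -0.0]]
ft_force: [-2.2, -1.6, 5.0]
gripper_width: 0.0107
```

```bash
python3 st.py
```

```text
t 31.3 tcp [476.81 165.86  25.4 ] yaw 50.47 down [ 0.e+00 -1.e-04 -1.e+00] F [-2.17 -1.61  4.98] M [-0.264  0.379  0.347] w 10.75 j [ 10.9  24.7 -26.8  38.5  -0.   50.4]
rail x,y 47.87 47.46 Frail -1.68 2.11
tau6 0.346 tau [ -0.06 -53.54  25.51  -0.86   0.28   0.35]
```

Emit:
apply_moves(
  plan=[
    [0, 0, -0.5, 0, 0, 0, 8],
    [0, 0, -0.5, 0, 0, 0, 8],
    [0, 0, 0, 0, 0, 0, 8],
    [0, 0, 0, 0, 0, 0, 8],
    [0, 0, 0, 0, 0, 0, 8],
  ],
)

```text
clock: 31.92
tcp_pos: [0.4768, 0.1659, 0.0254]
orientation: [[0.65, -0.0, -0.76], [0.76, -0.0, 0.65], [-0.0, -1.0, -0.0]]
ft_force: [-2.1, -0.8, 5.4]
gripper_width: 0.011
```

```bash
python3 st.py
```

```text
t 31.925 tcp [476.77 165.91  25.38] yaw 49.47 down [-1.e-04 -1.e-04 -1.e+00] F [-2.15 -0.77  5.43] M [-0.288  0.47   0.504] w 11.03 j [ 10.9  24.7 -26.8  38.5  -0.   51.4]
rail x,y 47.92 47.51 Frail -0.85 2.12
tau6 0.549 tau [ -0.23 -53.2   25.49  -0.99   0.3    0.55]
```

Emit:
apply_moves(
  plan=[
    [0, 0, -0.8, 0, 0, 0, 8],
    [0, 0, -0.7, 0, 0, 0, 8],
    [0, 0, 0, 0, 0, 0, 8],
    [0, 0, 0, 0, 0, 0, 8],
    [0, 0, 0, 0, 0, 0, 8],
  ],
)

```text
clock: 32.55
tcp_pos: [0.4768, 0.166, 0.0254]
orientation: [[0.669, 0.0, -0.743], [0.743, -0.0, 0.669], [-0.0, -1.0, -0.0]]
ft_force: [-1.9, -0.8, 5.5]
gripper_width: 0.011
```

```bash
python3 st.py
```

```text
t 32.55 tcp [476.79 165.96  25.41] yaw 47.99 down [ 0. -0. -1.] F [-1.93 -0.8   5.49] M [-0.265  0.476  0.786] w 10.95 j [ 10.9  24.7 -26.8  38.5  -0.   52.9]
rail x,y 47.97 47.49 Frail -0.86 1.9
tau6 0.78 tau [ -0.54 -53.16  25.45  -0.98   0.25   0.78]
```

Emit:
apply_moves(
  plan=[
    [0, 0, 0, 0, 0, 0, 14],
    [0, 0, 0, 0, 0, 0, 22],
    [0, 0, 0, 0, 0, 0, 22],
    [0, 0, 0, 0, 0, 0, 22],
    [0, 0, 0, 0, 0, 0, 22],
  ],
)

```text
clock: 33.17
tcp_pos: [0.4768, 0.1659, 0.0253]
orientation: [[0.67, -0.0, -0.743], [0.743, 0.0, 0.67], [0.0, -1.0, 0.0]]
ft_force: [0.5, -0.5, 0.2]
gripper_width: 0.0222
```

Emit:
apply_moves(
  plan=[
    [0, 0, 0, 0, 0, 0, 14],
    [0, 0, 0, 0, 0, 0, 8],
    [0, 0, 0, 0, 0, 0, 8],
    [0, 0, 0, 0, 0, 0, 8],
    [0, 0, 0, 0, 0, 0, 8],
  ],
)

```text
clock: 33.8
tcp_pos: [0.4768, 0.1659, 0.0254]
orientation: [[0.669, -0.0, -0.743], [0.743, -0.0, 0.669], [-0.0, -1.0, -0.0]]
ft_force: [-1.4, -1.2, 4.6]
gripper_width: 0.0113
```

```bash
python3 st.py
```

```text
t 33.8 tcp [476.79 165.89  25.41] yaw 47.97 down [-0.e+00 -1.e-04 -1.e+00] F [-1.41 -1.2   4.64] M [-0.205  0.406  0.54 ] w 11.32 j [ 10.9  24.7 -26.8  38.5  -0.   52.9]
rail x,y 47.9 47.48 Frail -1.25 1.37
tau6 0.508 tau [ -0.24 -53.46  25.46  -0.85   0.26   0.51]
```

Emit:
apply_moves(
  plan=[
    [0, 0, 0, 0, 0, 0, 14],
    [0, 0, 0, 0, 0, 0, 24],
    [0, 0, 0, 0, 0, 0, 26],
    [0, 0, 0, 0, 0, 10, 26],
    [0, 0, 0, 0, 0, 20, 26],
  ],
)

```text
clock: 34.42
tcp_pos: [0.4763, 0.1658, 0.0556]
orientation: [[0.67, -0.001, -0.743], [0.743, -0.0, 0.67], [-0.001, -1.0, 0.001]]
ft_force: [-0.5, 0.5, 0.5]
gripper_width: 0.0261
```

Emit:
apply_moves(
  plan=[
    [0, 0, 0, 0, 0, 30, 26],
    [0, 0, 0, 0, 0, 40, 26],
    [0, 0, 0, -20, -40, 30, 26],
    [0, 0, 0, -30, -60, 10, 26],
    [0, 0, 0, -30, -60, 0, 26],
  ],
)

```text
clock: 35.05
tcp_pos: [0.4013, 0.0135, 0.166]
orientation: [[0.669, 0.003, -0.744], [0.744, -0.001, 0.669], [0.002, -1.0, -0.003]]
ft_force: [1.0, -0.4, 1.1]
gripper_width: 0.0261
```

Emit:
apply_moves(
  plan=[
    [0, 0, 0, -10, -60, 0, 26],
    [0, 0, 0, 0, -60, 0, 26],
    [0, 0, 0, 0, -60, 0, 26],
    [0, 0, 0, 0, -20, 0, 26],
    [0, 0, 0, 0, 0, 0, 26],
  ],
)

```text
clock: 35.67
tcp_pos: [0.3912, -0.1866, 0.165]
orientation: [[0.672, 0.001, -0.741], [0.741, -0.0, 0.672], [0.0, -1.0, -0.001]]
ft_force: [-0.4, -0.1, -0.4]
gripper_width: 0.0258
```

```bash
python3 st.py; python3 - <<'E'
from h import *
s=snapshot("side");t=snapshot("top")
cv2.imwrite("pics/s18r.png",s);cv2.imwrite("pics/t18r.png",t)
cv2.imwrite("pics/s18.png",np.hstack([cv2.resize(s[200:300,260:360],(400,400),interpolation=cv2.INTER_CUBIC),cv2.resize(t[210:310,235:335],(400,400),interpolation=cv2.INTER_CUBIC)]))
R=(.52262,.11640,np.radians(88.05))
print(proj(T([[.086,-.036,.04],[.086,.036,.04],[.006,-.036,.04],[.006,.036,.04]],R),"top").round(1).tolist())
cv2.imwrite("pics/t18.png",t)
E
```

```text
t 35.675 tcp [ 391.19 -186.6   164.99] yaw 47.81 down [ 5.e-04 -3.e-04 -1.e+00] F [-0.41 -0.11 -0.37] M [ 0.03  -0.029  0.035] w 25.82 j [-35.2   8.3 -25.7  56.    0.    7. ]
rail x,y -307.29 121.04 Frail -0.12 0.4
tau6 -0.343 tau [ -1.93 -40.87  32.19  -0.3   -0.18  -0.34]
[[260.3, 236.4], [259.2, 273.3], [301.2, 237.3], [300.3, 274.2]]
```

View pics/s18.png

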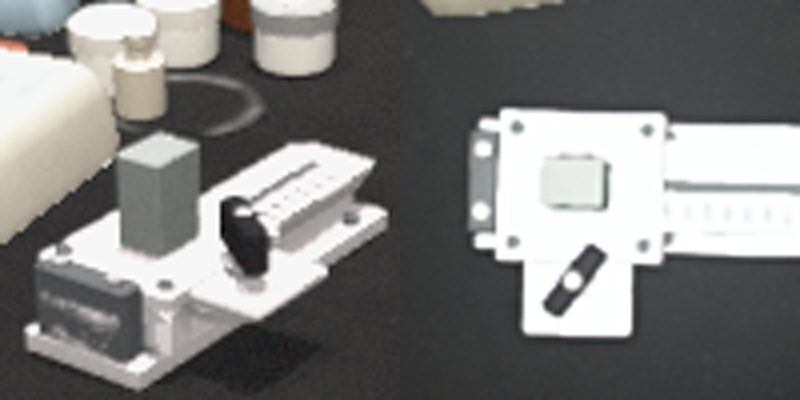

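View pics/t18.png

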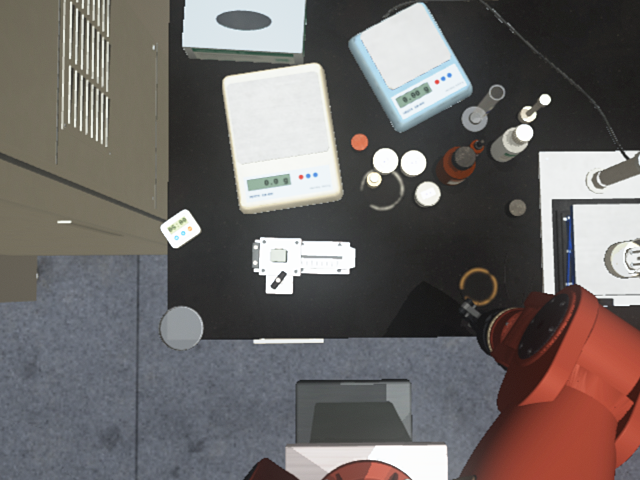

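The carriage is against the stop: the top view puts its front edge at column 259–260, as predicted. The knob has turned and the bystanders are where they started.

```bash
python3 -c "
from station import *
print(hand_in())"
```

```text
the job is handed in; nothing more can be done
None
```

I slid the carriage onto the rail from the open end, ran it home against the stop and tightened its clamp. I handed the job in at about 36 s; no verdict was reported.

- **Fitting and homing:** Threading on caused almost no side load. The carriage met the stop at about 6 N, against a limit of 30 N. I then shifted it to its +y side before tightening.
- **Clamp:** I turned the knob clockwise about 63° in all. The bite came after about 50°, so roughly 13° was past it. By my estimate the cam presses with 22–34 N: above the firm limit of 12 N and below the forced limit of 55 N. This comes from the turning moment and angle, as the cam force itself cannot be read.
- **Letting go:** I let go and gripped the knob again twice. It still resisted with about 0.35 Nm the first time and 0.5 Nm after a final small tightening, so the clamp held.
- **Last pictures:** The carriage is flush with the stop and in line with the rail to the eye. The bystanders are where they started, and the arm is well clear with no load on it.

**Readings that disagreed:**
- The fingertips sat about 28 mm higher than the stated TCP, so I re-gripped the head lower and set the knob height by camera.
- The moment rose faster over the last 1.5° than before (about 0.15 Nm per degree instead of 0.05), which makes the upper end of the force estimate less certain.

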